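# Clear a lockout: hang the padlocks on the carousel, zero the counter, switch on

### The job

The cable measurer has been serviced and is to go back into use. First put away every red safety padlock that stands on the bench: turn the lockout carousel by its top knob to bring a free hook round to the open front and hang the padlock there by its shackle, one padlock to a hook, the yellow ones staying where they are. When all are hung and let go, turn the counter's reset knob back to its zero stop, and only then turn the red isolator fully on; do not shift the other things on the bench.

Things in the scene. Friction and masses are not known exactly. Their poses are not given: they have to be found in the camera images.
- rotor (a joint): Carousel rotor angle about its vertical axis, rad, positive anticlockwise from above; stops at -9.5 and 9.5, starts within 3.2 of 0. Hook arms 0 to 5 stand 60 degrees apart; hook k points out of the bay's open front when value + k*1.0472 is a whole number of turns. Hooks 1, 4, 5 are free; 0, 2, 3 carry yellow padlocks fixed to them. Friction 0.06 N m holds it where it is left.
- carousel: Fixed lockout carousel: blue steel bay 270 deep (x), 290 wide (y), with yellow-edged walls, 170 high at the sides and 110 at the back, no top, and the rotor on a post. Origin on the rotor's axis at the bench top; the open front looks along this body's -x. Side walls stand 143 mm either side of the axis and reach 91 mm in front of it.
- rotor_knob (a point): Centre of the black round grip knob on top of the rotor, 48 diameter, its grip part 38 tall (19 mm above and below this point), on the rotor's axis 247 mm above the bench. Turning it turns the rotor.
- hook1 (a point): Hook arm 1: free, takes one padlock. Point on top of the round 8 mm steel arm, 98 mm out from the rotor's axis, 189 mm above the bench. The arm is level and runs radially from 34 to 121 mm from the axis, its end turned up 10 mm above the arm's top. Axes are the rotor's.
- hook4 (a point): Hook arm 4: free, takes one padlock. Point on top of the round 8 mm steel arm, 98 mm out from the rotor's axis, 189 mm above the bench. The arm is level and runs radially from 34 to 121 mm from the axis, its end turned up 10 mm above the arm's top. Axes are the rotor's.
- hook5 (a point): Hook arm 5: free, takes one padlock. Point on top of the round 8 mm steel arm, 98 mm out from the rotor's axis, 189 mm above the bench. The arm is level and runs radially from 34 to 121 mm from the axis, its end turned up 10 mm above the arm's top. Axes are the rotor's.
- lock0: Loose red safety padlock (absent in some runs), 0.4 kg, heavy foot: body 62 wide (its y) x 42 thick (its x) x 44 tall, on it a shackle of 8 mm bar, 87 tall in all; stands on the bench. Origin at the centre of its underside. The shackle window, open along x, is 34 wide (y) and spans 44 to 79 above the origin. The body can be gripped across y from above, fingers either side of the shackle.
- lock0_bow (a point): Middle of the underside of that padlock's shackle bow, 79 mm above its origin: the point that rests on the hook arm.
- lock1: Loose red safety padlock (absent in some runs), 0.4 kg, heavy foot: body 62 wide (its y) x 42 thick (its x) x 44 tall, on it a shackle of 8 mm bar, 87 tall in all; stands on the bench. Origin at the centre of its underside. The shackle window, open along x, is 34 wide (y) and spans 44 to 79 above the origin. The body can be gripped across y from above, fingers either side of the shackle.
- lock1_bow (a point): Middle of the underside of that padlock's shackle bow, 79 mm above its origin: the point that rests on the hook arm.
- lock2: Loose red safety padlock (absent in some runs), 0.4 kg, heavy foot: body 62 wide (its y) x 42 thick (its x) x 44 tall, on it a shackle of 8 mm bar, 87 tall in all; stands on the bench. Origin at the centre of its underside. The shackle window, open along x, is 34 wide (y) and spans 44 to 79 above the origin. The body can be gripped across y from above, fingers either side of the shackle.
- lock2_bow (a point): Middle of the underside of that padlock's shackle bow, 79 mm above its origin: the point that rests on the hook arm.
- measurer: Fixed bench cable-length measurer on a grey base plate 200 (x) x 320 (y): measuring wheel and rollers at the back, up to 165 high; at its left front (+y) a green counter box with a white dial, at its right front a grey box with a yellow plate and the red isolator. Origin at the centre of the underside, front is -x.
- counter (a joint): Reading of the dial counter's reset knob, rad: 0 = on the zero stop (red tick and stop pin at the front of the dial), grows clockwise seen from above, up to 4.9. So it is reset by turning anticlockwise until it stops. Stays where left (friction 0.04 N m).
- counter_grip (a point): Point on the axis of the counter's black bar knob, 111 mm above the bench (85 mm up is the dial; the knob's top is at 123). The bar is 56 long x 14 thick, its grip part 6 to 38 mm above the dial; its length lies along this point's x axis, the red pointer end towards this point's -x.
- isolator (a joint): Red isolator handle, rad: 0 = off (handle across, along the measurer's y), 1.571 = on (handle along the measurer's x), a quarter turn clockwise seen from above, stops at both ends. Stays where left (friction 0.07 N m).
- isolator_grip (a point): Point on the axis of the red isolator handle, 111 mm above the bench. The bar is 60 long x 14 thick, 6 to 38 mm above its yellow plate (which is 85 mm up); its length lies along this point's y axis.
- tape_roll: Bystander: cardboard-brown ring, 100 across, 45 tall, lying. Origin at the underside's centre.
- screwdriver: Bystander: orange screwdriver 200 long, lying along its x.
- spray_can: Bystander: can 60 across, 160 tall, between the carousel and the measurer. Origin at the underside's centre.
- mug: Bystander: white mug 80 across, 90 tall. Origin at the underside's centre.
- cable_reel: Bystander: black reel 120 across, 58 tall. Origin at the underside's centre.
- hard_hat: Bystander: blue hard hat 270 across, 135 tall. Origin at the underside's centre.
Mind the look-alikes: they are no part of the job. Leave any blue or pink look-alike of the lock1 alone. Leave any green look-alike of the lock0 alone.

How it is judged:
By the outcome, as a careful person would: the job done as asked, in the order asked, and still so for the second after the job is handed in, with the robot touching nothing.
Of lock0, lock1, lock2 only 2 to 3 are there at a start; the rules pass over those that are not, and their reading is None.
At some moment in a run one of lock0, lock1, lock2 may be knocked a few centimetres aside while the robot is not near it.
It also fails if it takes over 210 s, if anything falls off the work surface, if the arm or the gripper's body presses on something with over 40 N, if the wrist force passes 120 N, or if a joint passes its speed limit or range.

### The arm

A 6-joint arm with a two-finger parallel gripper is mounted at the origin on the work surface. World frame = base frame: x ahead of the robot, y to its left, z up, the work surface at z = 0. Lengths are in m, angles in rad, forces in N, time in s.
With the tool pointing down it reaches from about 0.4 to 0.825 m from the base axis. Payload 7 kg.
Tool frame: the origin (TCP) lies midway between the tips of the shut fingers; the grasp point (between the pads) lies r.tcp_to_grasp behind it (r.tcp_to_grasp is the distance from the TCP to the grasp point, in m); z points along the fingers, y is the line along which they close (so a half turn about z gives the same grasp; the last joint's range is limited). The gripper opens to 85 mm and grips with 20 to 120 N. Pads are 22 mm wide; open, the fingers measure 114 mm over their backs; the gripper's body (76 mm by 85 mm) begins 54 mm behind the grasp point. The pads swing forward as they close: fully open they stand 13 mm farther back than shut.
Start: joints at [1.615, 0.359, 0.012, 0, -1.224, -0.288], TCP at [0.163, 0.655, 0.231] pointing down, gripper open.
Joint ranges: [-3.07, 3.07], [-1.43, 2.12], [-1.02, 1.25], [-3.03, 1.67], [-3.05, -0], [-3.03, 3.03]. Speed limits (rad/s): [2.39, 2.39, 3.01, 3.14, 3.14, 3.14].

### API

Orientations are given as a rotation vector (axis times angle).
In Python, from rig import r gives the robot as it stands. The module is installed in compiled form; this text tells all that it offers.
- The arm moves only by the tool carry_out, never from a script. Its argument "commands" is a list of rows, each a list of 7 numbers: the closure in counts, from 0 (fully open) to 255 (shut), then the shift along the tool's x, y, z in m, then the turn, a rotation vector about the tool's x, y, z in rad. A call has 1 to 12 rows; each row shifts and turns the commanded pose from where the row before left it, along the tool's axes as they then stand; what a row does not reach is not made up. A row lasts 1/8 s, in which the tool goes at most 62.5 mm and 10.7 degrees, less where a joint would pass 70% of its speed; a pose out of reach is approached as far as the arm can. A call with a gripper value outside its range is refused whole. The fingers move at their own pace and stop on an object; "force" is the grip in N (left out, the last holds). Time passes only in rows, so rows that do not move let the fingers close. It gives the time, the measured TCP pose, the force, the opening and the grip force at its end, in the units of the state.
- r.sense(): the state, without advancing time (a new reading comes with each control period).
- r.get_image(name): name is "scene" or "top" or "wrist"; returns the picture (384x512x3 uint8, red, green, blue); there is no depth.
- r.camera_info(name): a dict with "camera_matrix" (3x3 intrinsics, pixels), "cam_to_world" (4x4, takes a point from camera to world coordinates). Camera axes: x right, y down, z forward; pixel columns grow to the right and rows downward; lengths in m; the calibration is good to about 2 mm. A picture is of the moment at which its call begins: read the wrist's pose just before it. camera_info takes no time and is no camera call; for the wrist camera it gives the pose at the moment of the call.
- r.job_done(): hands the job in; it is judged then, once.
The state is a dict: "time_s": time; "q": joint angles; "qvel": joint speeds; "joint_torque": joint torques, N m; "position": TCP position; "ee_rot": TCP orientation; "force": force on the tool from outside, world axes, zero at the start; "torque": the same for the moment, N m; "grip_width": opening from 0.0 (shut) to 1.0 (fully open); "finger_force": force on a finger pad.
Only numpy, scipy, OpenCV 4.12 (cv2) and the standard library are available. Lean on these libraries where they do the work, as an engineer would, in place of code of your own. Each camera call takes 0.05 s, during which the arm holds its last target. There are 200 camera calls.

## Working session

There is one attempt and no reset: what is moved stays moved. The work goes in short steps, Python scripts to look and compute and a tool call to move; the robot and the scene stay as the last step left them, time stands still between calls to the robot, and variables do not carry over. Pictures are saved under pics/ and viewed, at most 19 in all, crops included, and the job is handed in when it is done.

Besides the shell and the picture viewer there is one more tool, called after ">>>" as name(argument=value, ...) on one line, values as JSON. carry_out: Moves the arm, as the interface text tells. Its arguments: {"type":"object","properties":{"commands":{"type":"array"},"force":{"type":"number"}},"required":["commands"]}

```bash
mkdir -p pics; python3 - <<'E'
from rig import r
import cv2,numpy as np
for n in ("top","scene"):
    im=r.get_image(n); cv2.imwrite(f"pics/{n}0.png",im[:,:,::-1])
    c=r.camera_info(n); print(n,np.round(c["camera_matrix"],1).tolist(),np.round(c["cam_to_world"],4).tolist())
c=r.camera_info("wrist");print(np.round(c["camera_matrix"],1).tolist(),np.round(c["cam_to_world"],4).tolist())
s=r.sense();print({k:np.round(v,4).tolist() for k,v in s.items()},r.tcp_to_grasp)
E
```

```text
top [[402.9, 0.0, 257.3], [0.0, 402.9, 188.2], [0.0, 0.0, 1.0]] [[-0.1309, -0.9666, 0.2202, 0.2811], [-0.9914, 0.1292, -0.0221, 0.0906], [-0.0071, -0.2212, -0.9752, 1.2769], [0.0, 0.0, 0.0, 1.0]]
scene [[442.5, 0.0, 261.0], [0.0, 442.5, 190.6], [0.0, 0.0, 1.0]] [[-0.8182, 0.4105, -0.4025, 1.1496], [0.5749, 0.5885, -0.5685, 0.9159], [0.0035, -0.6966, -0.7175, 1.246], [0.0, 0.0, 0.0, 1.0]]
[[297.9, 0.0, 255.8], [0.0, 297.9, 185.2], [0.0, 0.0, 1.0]] [[-0.24, -0.9352, -0.2603, 0.2293], [-0.9708, 0.2317, 0.0629, 0.6383], [0.0015, 0.2678, -0.9635, 0.3727], [0.0, 0.0, 0.0, 1.0]]
{'time_s': 0.1, 'q': [1.6151, 0.3593, 0.0112, -0.0003, -1.2241, -0.2881], 'qvel': [0.0018, -0.0027, 0.0006, 0.002, 0.0004, -0.0001], 'joint_torque': [-0.0019, -58.4766, 29.4108, 6.9546, -0.0032, 0.0], 'position': [0.1629, 0.6546, 0.2305], 'ee_rot': [3.1168, -0.3819, -0.0], 'force': [-0.2055, -0.0506, -0.5676], 'torque': [0.0317, 0.0023, 0.028], 'finger_force': 0.0, 'grip_width': 1.0041} 0.0187
```

View pics/top0.png

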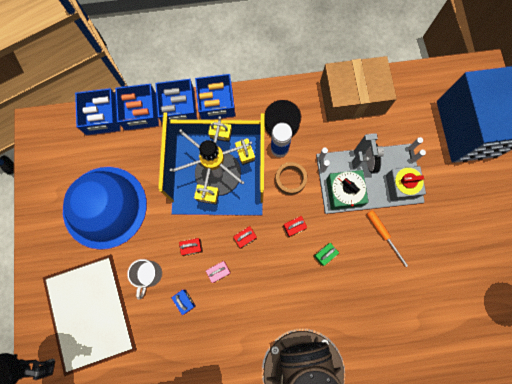

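View pics/scene0.png

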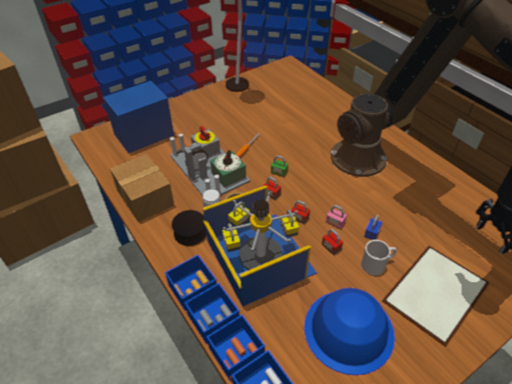

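The top view shows three red padlocks at (190,246), (245,237) and (295,226). The look-alikes are pink (218,271), blue (183,301) and green (326,254). Only the red ones fit. I'll confirm in an enlarged crop.

```bash
python3 - <<'E'
import cv2,numpy as np
t=cv2.imread("pics/top0.png"); 
cv2.imwrite("pics/c1.png",cv2.resize(t[110:270,155:355],None,fx=4,fy=3.75,interpolation=cv2.INTER_CUBIC)[:600,:800])
s=cv2.imread("pics/scene0.png"); a=cv2.resize(t[130:215,310:435],None,fx=3.2,fy=3.2,interpolation=cv2.INTER_CUBIC)
b=cv2.resize(s[120:270,160:360],None,fx=3.2,fy=3.2,interpolation=cv2.INTER_CUBIC)
cv2.imwrite("pics/c2.png",cv2.resize(s[115:265,165:365],None,fx=4,fy=4,interpolation=cv2.INTER_CUBIC))
cv2.imwrite("pics/c3.png",cv2.resize(t[125:215,310:430],None,fx=6,fy=6,interpolation=cv2.INTER_CUBIC))
E
```

```text
(no output)
```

View pics/c1.png

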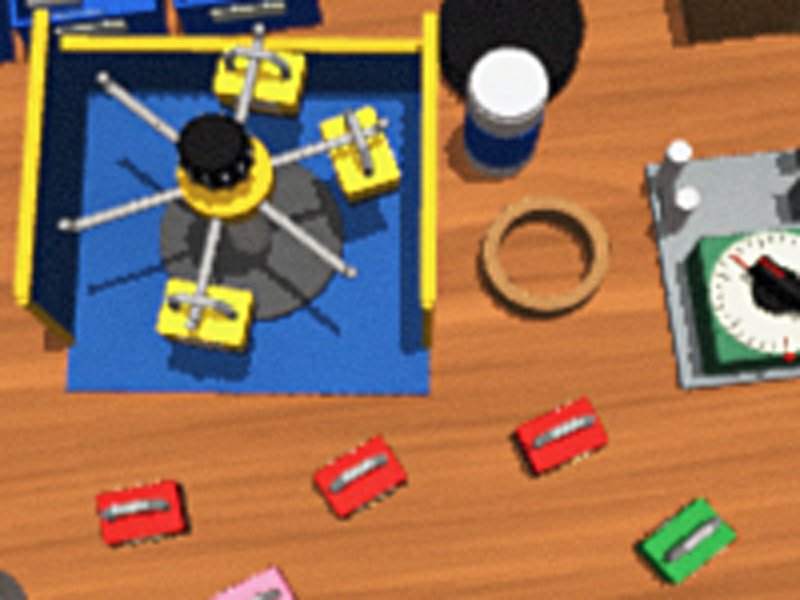

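View pics/c3.png

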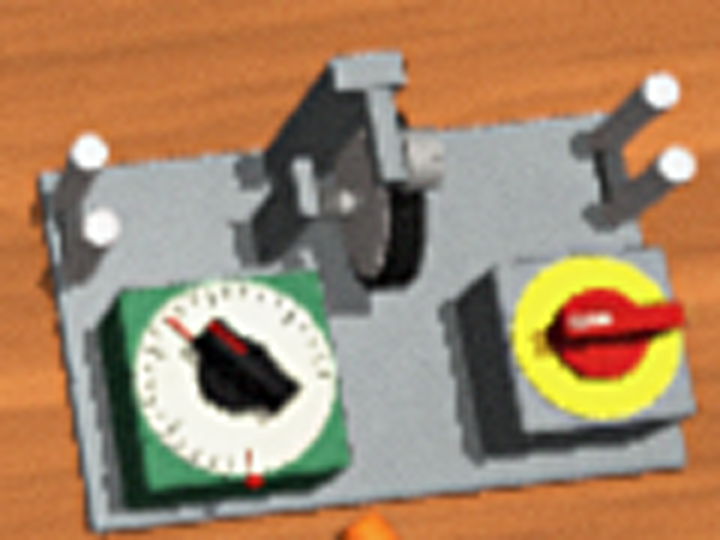

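```bash
cat > h.py <<'E'
import numpy as np,cv2
from rig import r
def ray(uv,z,n="top",c=None):
    c=c or r.camera_info(n); K=c["camera_matrix"];T=c["cam_to_world"]
    d=T[:3,:3]@np.linalg.solve(K,[uv[0],uv[1],1]); o=T[:3,3]
    return (o+d*(z-o[2])/d[2])
def proj(P,n="top",c=None):
    c=c or r.camera_info(n); T=c["cam_to_world"]
    p=c["camera_matrix"]@(T[:3,:3].T@(np.asarray(P)-T[:3,3])); return p[:2]/p[2]
def save(n,f):
    s=r.sense(); c=r.camera_info(n); im=r.get_image(n); cv2.imwrite(f"pics/{f}.png",im[:,:,::-1])
    return im,c,s
E
python3 - <<'E'
from h import *
f=lambda x,y:(155+(x+.5)/4-.5,110+(y+.5)/3.75-.5)
g=lambda x,y:(310+(x+.5)/6-.5,125+(y+.5)/6-.5)
P={}
def p(n,uv,z):print(n,np.round(ray(uv,z),4))
p("knobtop",f(213,145),.266)
for n,q in dict(RF=(350,270),LF=(65,225),LB=(105,80),FY=(192,325),RB=(385,125),B=(258,30)).items():p(n,f(*q),.195)
p("wallLfront",f(22,298),.17);p("wallRfront",f(428,300),.17);p("wallLback",f(42,15),.17);p("wallRback",f(430,15),.17)
p("floorL",f(67,390),0.004);p("floorR",f(430,393),0.004)
for n,q in dict(l0=(135,507),l1=(360,470),l2=(563,430)).items():p(n,f(*q),.087)
p("count",g(245,365),.123);p("isol",g(610,335),.123)
p("ctick",g(253,470),.085);p("dialc",g(235,378),.085);p("isoplate",g(605,335),.085)
for q in ((40,178),(95,528),(683,465),(600,115)):p("plate",g(*q),.01)
p("can",f(508,85),.16)
E
```

```text
knobtop [0.6336 0.1828 0.266 ]
RF [0.5495 0.1054 0.195 ]
LF [0.61  0.298 0.195]
LB [0.7201 0.2602 0.195 ]
FY [0.5228 0.2179 0.195 ]
RB [0.6578 0.0671 0.195 ]
B [0.7459 0.1476 0.195 ]
wallLfront [0.5649 0.3377 0.17  ]
wallRfront [0.5254 0.0541 0.17  ]
wallLback [0.7904 0.3053 0.17  ]
wallRback [0.7521 0.0222 0.17  ]
floorL [0.5224 0.3453 0.004 ]
floorR [0.4815 0.0579 0.004 ]
l0 [0.4076 0.2869 0.087 ]
l1 [0.4146 0.1194 0.087 ]
l2 [ 0.4261 -0.0338  0.087 ]
count [ 0.5138 -0.2075  0.123 ]
isol [ 0.505  -0.3873  0.123 ]
ctick [ 0.4678 -0.2115  0.085 ]
dialc [ 0.5155 -0.2111  0.085 ]
isoplate [ 0.5127 -0.4005  0.085 ]
plate [ 0.655  -0.1448  0.01  ]
plate [ 0.4599 -0.142   0.01  ]
plate [ 0.4521 -0.4572  0.01  ]
plate [ 0.6498 -0.4554  0.01  ]
can [ 0.6907 -0.0273  0.16  ]
```

The crops confirm three red padlocks with steel shackles. The carousel axis is at about (0.6345, 0.1827), the front azimuth is about 172° and the rotor is at about -0.17. Hook 1 is the free right-front arm, hook 5 left-front, hook 4 left-back. The counter pointer sits at the upper left of its dial, and the isolator handle lies across.

I'll move up over the scene for a closer wrist view.

>>> carry_out(commands=[[0,0,0,-0.06,0,0,0],[0,0,0,-0.06,0,0,0],[0,0.044,0.038,-0.003,0,0,0],[0,0.044,0.038,-0.003,0,0,0],[0,0.044,0.038,-0.003,0,0,0],[0,0.044,0.038,-0.003,0,0,0],[0,0.044,0.038,-0.003,0,0,0],[0,0.044,0.038,-0.003,0,0,0],[0,0.044,0.038,-0.003,0,0,0],[0,0.044,0.038,-0.003,0,0,0],[0,0.044,0.038,-0.003,0,0,0],[0,0.044,0.038,0,0,0,0]])

```text
time_s: 1.6
position: [0.4989, 0.1783, 0.3785]
ee_rot: [-3.118, 0.382, -0.0]
force: [-0.2, 1.1, -0.0]
grip_width: 1.004
finger_force: 0.0
```

>>> carry_out(commands=[[0,0,0,0,0,0,0],[0,0,0,0,0,0,0]])

```text
time_s: 1.85
position: [0.4981, 0.1798, 0.3779]
ee_rot: [3.118, -0.384, -0.001]
force: [0.5, 0.1, 0.0]
grip_width: 0.997
finger_force: 0.0
```

```bash
python3 - <<'E'
from h import *
im,c,s=save("wrist","w1"); print(s["position"],s["ee_rot"],np.round(s["q"],3))
cv2.imwrite("pics/w1b.png",cv2.resize(im[:,:,::-1],None,fx=1.5,fy=1.5,interpolation=cv2.INTER_CUBIC))
for n,P in dict(l0=(.4076,.2869,.087),l1=(.4146,.1194,.087),l2=(.4261,-.0338,.087),axis=(.6345,.1827,.266),h1=(.545,.101,.189)).items(): print(n,proj(P,c=c)*1.5)
E
```

```text
[0.4981131  0.17976024 0.37790041] [ 3.11774709e+00 -3.83896506e-01 -1.09637115e-03] [ 0.717  0.055 -0.05  -0.    -1.467  0.609]
l0 [304.6530997  334.61737878]
l1 [461.00882478 291.37617262]
l2 [611.27039602 244.74698665]
axis [313.14867582  24.61892923]
h1 [474.3255253  159.06373073]
```

View pics/w1b.png

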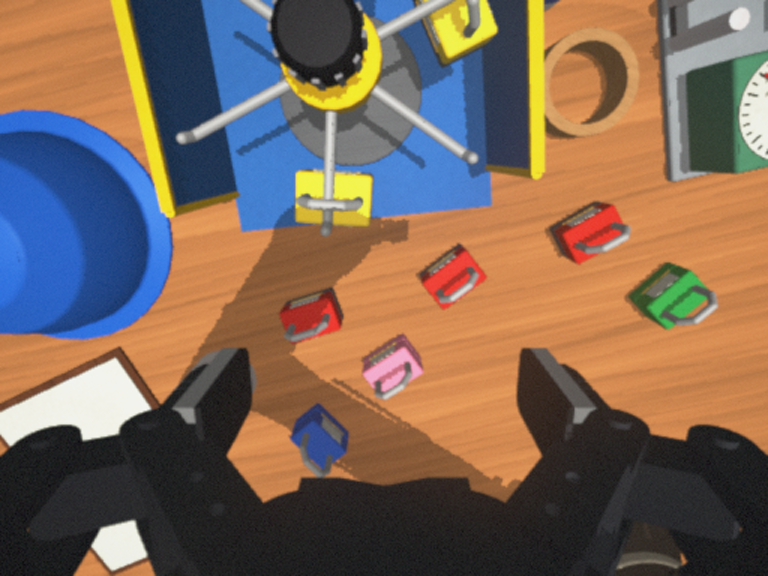

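The wrist view shows the padlocks at (311,316), (453,276) and (592,232), and hook tips at (185,138), (326,232) and (473,158). I'll fit the padlock poses by silhouette over all cameras.

```bash
cat >> h.py <<'E'
from scipy.optimize import minimize
def hull(x,y,a,c):
    R=np.array([[np.cos(a),-np.sin(a)],[np.sin(a),np.cos(a)]])
    pts=[proj([*(R@[i*.021,j*.031]+[x,y]),z],c=c) for i in(-1,1) for j in(-1,1) for z in(0,.044)]
    return cv2.convexHull(np.float32(pts)).reshape(-1,2)
def redhull(im,c,g):
    hsv=cv2.cvtColor(im,cv2.COLOR_RGB2HSV); h,s,v=[hsv[...,i].astype(int) for i in range(3)]
    m=(((h<5)|(h>174))&(s>165)&(v>80)).astype(np.uint8)
    u=proj([g[0],g[1],.03],c=c)
    n,L,st,ce=cv2.connectedComponentsWithStats(cv2.morphologyEx(m,cv2.MORPH_CLOSE,np.ones((3,3))))
    best=[i for i in range(1,n) if st[i,4]>25 and np.hypot(*(ce[i]-u))<16*c["camera_matrix"][0,0]/300]
    if not best: return None
    i=min(best,key=lambda i:np.hypot(*(ce[i]-u)))
    k=cv2.findContours((L==i).astype(np.uint8),cv2.RETR_EXTERNAL,cv2.CHAIN_APPROX_NONE)[0][0]
    return cv2.convexHull(k).reshape(-1,2).astype(np.float32)
def fill(h,o,S=4,N=400):
    m=np.zeros((N,N),np.uint8); cv2.fillPoly(m,[np.round((h-o)*S).astype(np.int32)],1); return m
def fitlock(views,g):
    obs=[]
    for im,c in views:
        h=redhull(im,c,g)
        if h is not None: o=h.mean(0)-50; m=fill(h,o); m=cv2.dilate(m,np.ones((5,5),np.uint8)); obs.append((c,o,m))
    cost=lambda p:np.mean([np.sum(fill(hull(*p,c),o)!=m)/m.sum() for c,o,m in obs])
    res=[minimize(cost,[g[0]+dx,g[1],a],method="Nelder-Mead",options=dict(initial_simplex=np.array([[g[0],g[1],a],[g[0]+.015,g[1],a],[g[0],g[1]+.015,a],[g[0],g[1],a+.25]]),xatol=1e-4,fatol=1e-4)) for dx in(0,) for a in np.arange(-1.4,1.5,.35)]
    b=min(res,key=lambda q:q.fun); return np.round(b.x,4),round(b.fun,3),len(obs)
E
python3 - <<'E'
from h import *
V=[]
for n in("top","scene","wrist"):
    im,c,s=save(n,"f_"+n); V.append((im,c))
for g in((.4076,.2869),(.4146,.1194),(.4261,-.0338)):
    print(fitlock(V,g),*[fitlock([v],g) for v in V])
c=V[2][1]
for n,(u,z) in dict(h5=((185,138),.194),h0=((326,232),.194),h1=((473,158),.194),wL=((168,214),.17),wR=((539,177),.17)).items():
    p=ray(((u[0]+.5)/1.5-.5,(u[1]+.5)/1.5-.5),z,c=c); print(n,p,np.degrees(np.arctan2(p[1]-.1827,p[0]-.6345))%360, np.hypot(p[1]-.1827,p[0]-.6345))
E
```

```text
(array([0.4082, 0.292 , 0.0173]), np.float64(0.307), 3) (array([0.4098, 0.2925, 0.0411]), np.float64(0.054), 1) (array([0.3994, 0.2872, 0.5906]), np.float64(0.368), 1) (array([0.4036, 0.2918, 0.1771]), np.float64(0.345), 1)
(array([0.4157, 0.1211, 0.476 ]), np.float64(0.358), 3) (array([0.4164, 0.1222, 0.4375]), np.float64(0.04), 1) (array([0.4068, 0.1169, 0.7944]), np.float64(0.571), 1) (array([0.4135, 0.1195, 0.4815]), np.float64(0.294), 1)
(array([ 0.4285, -0.0373,  0.3178]), np.float64(0.546), 3) (array([ 0.4291, -0.0372,  0.3096]), np.float64(0.037), 1) (array([ 0.4107, -0.0524,  2.7372]), np.float64(0.937), 1) (array([ 0.4255, -0.0395, -2.971 ]), np.float64(0.331), 1)
h5 [0.60744983 0.296719   0.194     ] 103.34625999317939 0.11718380850396791
h0 [0.52031576 0.21922705 0.194     ] 162.26074801443698 0.11988438852489999
h1 [0.54631123 0.1041793  0.194     ] 221.68093187870383 0.11807946262150618
wL [0.5602697  0.33948661 0.17      ] 115.3351202591356 0.17347097355394525
wR [0.51912874 0.05328556 0.17      ] 228.28341774712814 0.17337423414777542
```

>>> carry_out(commands=[[0,0.044,-0.012,0,0,0,0],[0,0.044,-0.012,0,0,0,0],[0,0.044,-0.012,0,0,0,0],[0,0,0,0.036,0,0,0],[0,0,0,0.036,0,0,0],[0,0,0,0.036,0,0,0],[0,0,0,0.038,0,0,0],[0,0,0,0,0,0,0]])

```text
time_s: 3.05
position: [0.633, 0.1835, 0.2293]
ee_rot: [3.115, -0.38, -0.008]
force: [0.3, 0.2, 0.9]
grip_width: 0.999
finger_force: 0.0
```

```bash
python3 - <<'E'
import re
t=open("h.py").read().replace("np.ones((3,3))","np.ones((k_,k_))").replace("    n,L,st","    k_=9 if c['camera_matrix'][0,0]<350 else 3\n    n,L,st").replace("(s>165)&(v>80)","(s>150)&(v>60)")
open("h.py","w").write(t)
from h import *
im=cv2.imread("pics/f_wrist.png")[:,:,::-1].copy()
s=r.sense();print(s["position"],s["ee_rot"],s["force"])
im,c,s=save("wrist","w2")
import cv2
cv2.imwrite("pics/w2s.png",im[:,:,::-1])
E
```

```text
[0.63301203 0.18350335 0.22926045] [ 3.1152472  -0.37955301 -0.00796175] [0.32695597 0.17924641 0.89244583]
```

View pics/w2s.png

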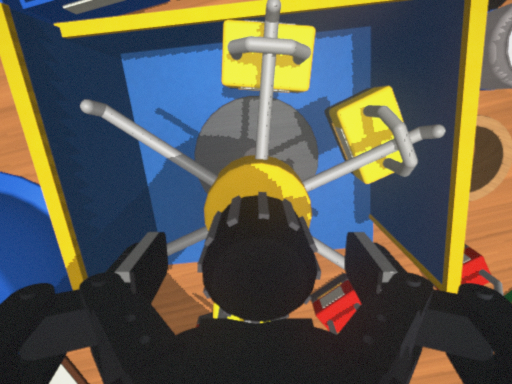

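The knob sits centred between the fingers, around (258,260). I'll grip it and turn clockwise 50°.

>>> carry_out(commands=[[255,0,0,0,0,0,0],[255,0,0,0,0,0,0],[255,0,0,0,0,0,0],[255,0,0,0,0,0,0],[255,0,0,0,0,0,0.146],[255,0,0,0,0,0,0.146],[255,0,0,0,0,0,0.146],[255,0,0,0,0,0,0.146],[255,0,0,0,0,0,0.146],[255,0,0,0,0,0,0.148],[255,0,0,0,0,0,0],[255,0,0,0,0,0,0]], force=40)

```text
time_s: 4.6
position: [0.6339, 0.1803, 0.2348]
ee_rot: [2.657, -1.67, 0.001]
force: [-6.7, -8.9, 9.9]
grip_width: 0.548
finger_force: 42.6
```

>>> carry_out(commands=[[0,0,0,0,0,0,0],[0,0,0,0,0,0,0],[0,0,0,0,0,0,0],[0,0,0,-0.05,0,0,0],[0,0,0,-0.05,0,0,0],[0,-0.04,0,-0.03,0,0,0],[0,-0.045,0,0,0,0,0],[0,-0.045,0,0,0,0,0],[0,-0.045,0,0,0,0,0],[0,0,0,0,0,0,0]])

```text
time_s: 5.85
position: [0.5577, 0.3437, 0.3619]
ee_rot: [2.663, -1.666, -0.001]
force: [-0.1, -0.3, 0.6]
grip_width: 1.002
finger_force: 0.0
```

```bash
python3 - <<'E'
from h import *
s=r.sense();print(s["position"],s["ee_rot"],s["q"])
it,ct,s=save("top","t3"); iw,cw,s=save("wrist","w3")
a=cv2.resize(it[110:270,155:355],None,fx=2,fy=2,interpolation=cv2.INTER_CUBIC)
o=np.zeros((384+0,912,3),np.uint8)
o=np.zeros((384,912,3),np.uint8);o[:,:512]=iw;o[:320,512:]=a
cv2.imwrite("pics/m3.png",cv2.resize(o,(800,337),interpolation=cv2.INTER_AREA)[:,:,::-1])
for g in((.4082,.292),(.4157,.1211),(.4285,-.0373)): print(fitlock([(it,ct)],g),fitlock([(iw,cw)],g),fitlock([(it,ct),(iw,cw)],g))
E
```

```text
[0.55766221 0.3436721  0.36188903] [ 2.66320135e+00 -1.66628385e+00 -7.31514998e-04] [ 8.49185646e-01  2.77445806e-01  1.86468635e-01 -4.49561114e-04
 -1.47996687e+00 -3.96509721e-01]
(array([0.4095, 0.2917, 0.0717]), np.float64(0.054), 1) (array([0.4058, 0.2893, 0.0824]), np.float64(0.17), 1) (array([0.4084, 0.2902, 0.0647]), np.float64(0.149), 2)
(array([0.416 , 0.1218, 0.4384]), np.float64(0.044), 1) (array([0.4162, 0.1221, 0.5248]), np.float64(0.29), 1) (array([0.4157, 0.1221, 0.4501]), np.float64(0.175), 2)
(array([ 0.4295, -0.0372,  0.3082]), np.float64(0.037), 1) (array([ 0.4285, -0.0373, -1.4   ]), np.float64(nan), 0) (array([ 0.4295, -0.0372,  0.3082]), np.float64(0.037), 1)
  return _methods._mean(a, axis=axis, dtype=dtype,
  ret = ret.dtype.type(ret / rcount)
```

View pics/m3.png

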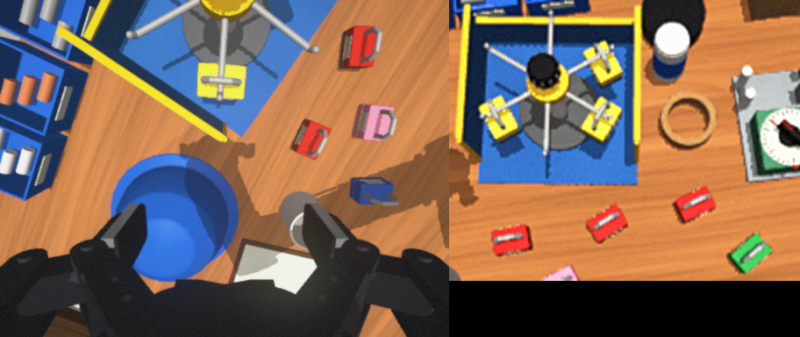

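>>> carry_out(commands=[[0,0,0,0,0,0,-0.148],[0,0,0,0,0,0,-0.148],[0,0,0,0,0,0,-0.148],[0,0,0,0,0,0,-0.148],[0,0,0,0,0,0,-0.148],[0,0,0,0,0,0,-0.148],[0,0,0,0,0,0,-0.148],[0,0,0,0,0,0,-0.144],[0,-0.05,0.015,0.03,0,0,0],[0,-0.05,0.015,0.04,0,0,0],[0,-0.05,0.015,0.04,0,0,0],[0,0,0,0,0,0,0]])

```text
time_s: 7.45
position: [0.4127, 0.284, 0.2527]
ee_rot: [3.135, 0.09, -0.008]
force: [0.7, 0.8, 0.2]
grip_width: 0.999
finger_force: 0.0
```

```bash
cat >> h.py <<'E'
def tgt(x,y,az,z):
    s=r.sense();p=s["position"];e=s["ee_rot"];a=2*np.arctan2(e[1],e[0]); d=np.array([x-p[0],y-p[1]])
    th=-((az-a+np.pi)%(2*np.pi)-np.pi); print("pos",np.round(p,4),"az",round((a+np.pi)%(2*np.pi)-np.pi,4),"q",np.round(s["q"],2))
    for b,l in((a,"now"),(az,"after turn")): print(l,"dx %.4f dy %.4f dz %.4f turnz %.4f"%(d@[np.cos(b),np.sin(b)],d@[np.sin(b),-np.cos(b)],p[2]-z,th))
E
python3 - <<'E'
from h import *
it,ct,s=save("top","t4")
T=np.hypot
for n,u in dict(t=(210.8,198.4)).items():
    p=ray(u,.194,c=ct);print(p,np.degrees(np.arctan2(p[1]-.1827,p[0]-.6345))%360)
cw=np.load if 0 else None
print(fitlock([(it,ct)],(.409,.291)))
tgt(.409,.291,.06,.1)
E
```

```text
[0.5141931  0.19634876 0.194     ] 173.52749795234126
(array([0.4096, 0.2927, 0.0451]), np.float64(0.046), 1)
pos [0.4155 0.2866 0.2555] az 0.0581 q [ 0.99  0.06 -0.32  0.   -1.2   0.64]
now dx -0.0063 dy -0.0048 dz 0.1555 turnz -0.0019
after turn dx -0.0063 dy -0.0048 dz 0.1555 turnz -0.0019
```

>>> carry_out(commands=[[0,-0.006,-0.005,0.04,0,0,0],[0,0,0,0.055,0,0,0],[0,0,0,0.05,0,0,0],[0,0,0,0,0,0,0],[0,0,0,0,0,0,0]])

```text
time_s: 8.12
position: [0.4123, 0.2948, 0.1133]
ee_rot: [-3.139, -0.091, -0.003]
force: [0.7, 0.7, 0.3]
grip_width: 0.998
finger_force: 0.0
```

```bash
python3 - <<'E'
from h import *
tgt(.4095,.2915,.055,.018)
iw,cw,s=save("wrist","w5"); cv2.imwrite("pics/w5.png",iw[:,:,::-1])
E
```

```text
pos [0.4123 0.2948 0.1133] az 0.0581 q [ 1.01  0.2  -0.52  0.   -0.86  0.62]
now dx -0.0030 dy 0.0031 dz 0.0953 turnz 0.0031
after turn dx -0.0030 dy 0.0031 dz 0.0953 turnz 0.0031
```

View pics/w5.png

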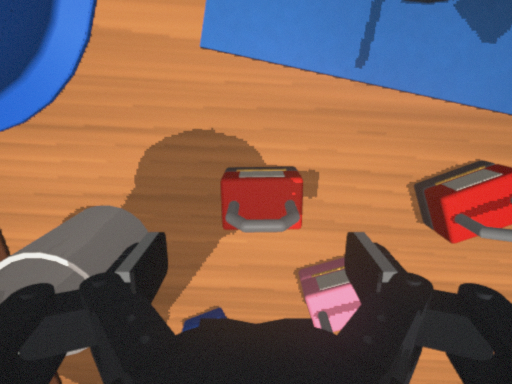

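>>> carry_out(commands=[[0,-0.003,0.003,0.03,0,0,0],[0,0,0,0.035,0,0,0],[0,0,0,0.028,0,0,0],[0,0,0,0,0,0,0],[0,0,0,0,0,0,0]])

```text
time_s: 8.8
position: [0.4088, 0.2918, 0.0203]
ee_rot: [-3.138, -0.092, -0.003]
force: [0.0, 0.2, 0.0]
grip_width: 1.0
finger_force: 0.0
```

>>> carry_out(commands=[[255,0,0,0,0,0,0],[255,0,0,0,0,0,0],[255,0,0,0,0,0,0],[255,0,0,0,0,0,0]], force=60)

```text
time_s: 9.3
position: [0.4083, 0.2911, 0.02]
ee_rot: [-3.138, -0.092, -0.003]
force: [-1.8, -0.8, 9.9]
grip_width: 0.713
finger_force: 64.5
```

>>> carry_out(commands=[[255,0,0,-0.02,0,0,0],[255,0,0,-0.04,0,0,0],[255,0,0,-0.05,0,0,0],[255,0,0,-0.02,0,0,0.09],[255,0,0,0,0,0,0.1],[255,0,0,0,0,0,0]])

```text
time_s: 10.05
position: [0.4072, 0.29, 0.1486]
ee_rot: [-3.134, 0.206, 0.0]
force: [-0.2, -0.1, -4.8]
grip_width: 0.715
finger_force: 68.7
```

```bash
python3 - <<'E'
from h import *
tgt(.4362,.2088,-.131,.148)
print(r.sense()["grip_width"],r.sense()["finger_force"])
E
```

```text
pos [0.4072 0.29   0.1486] az -0.1315 q [ 1.01  0.14 -0.48 -0.   -0.94  0.43]
now dx 0.0394 dy 0.0767 dz 0.0006 turnz -0.0005
after turn dx 0.0393 dy 0.0768 dz 0.0006 turnz -0.0005
0.7152900589305287 68.74443054199219
```

>>> carry_out(commands=[[255,0.013,0.026,0,0,0,0],[255,0.013,0.026,0,0,0,0],[255,0.013,0.025,0,0,0,0],[255,0,0,0,0,0,0],[255,0,0,0,0,0,0]])

```text
time_s: 10.68
position: [0.4361, 0.2088, 0.1481]
ee_rot: [3.135, -0.206, -0.001]
force: [0.1, 0.2, -4.3]
grip_width: 0.713
finger_force: 68.7
```

```bash
python3 - <<'E'
from h import *
tgt(.5373,.1955,-.131,.148)
iw,cw,s=save("wrist","w6"); it,ct,_=save("top","t6")
a=cv2.resize(it[150:270,170:290],None,fx=3.2,fy=3.2,interpolation=cv2.INTER_CUBIC)
cv2.imwrite("pics/m6.png",cv2.resize(np.hstack([iw,a]),(800,343))[:,:,::-1])
E
```

```text
pos [0.4361 0.2088 0.1481] az -0.131 q [ 0.85  0.12 -0.52 -0.   -0.94  0.59]
now dx 0.1021 dy -0.0000 dz 0.0001 turnz 0.0000
after turn dx 0.1021 dy -0.0000 dz 0.0001 turnz 0.0000
```

View pics/m6.png

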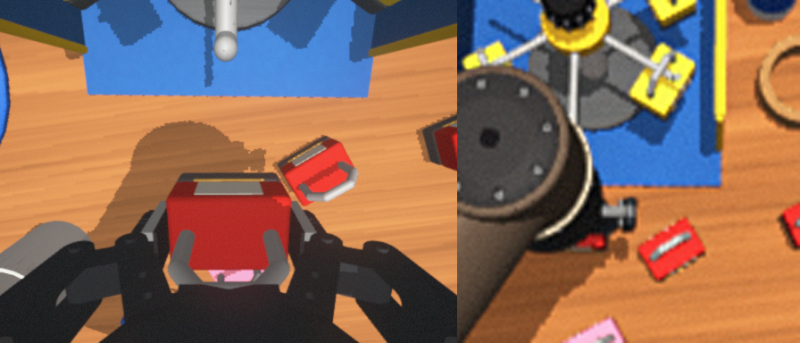

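The hook tip at (226,48) lines up with the held padlock's centre at about (229,230). I'll insert it radially.

>>> carry_out(commands=[[255,0.02,0,0,0,0,0],[255,0.02,0,0,0,0,0],[255,0.02,0,0,0,0,0],[255,0.02,0,0,0,0,0],[255,0.02,0,0,0,0,0],[255,0,0,0,0,0,0]])

```text
time_s: 11.52
position: [0.5372, 0.1953, 0.1477]
ee_rot: [3.134, -0.209, -0.0]
force: [-0.4, 0.4, -4.5]
grip_width: 0.714
finger_force: 68.7
```

>>> carry_out(commands=[[255,0,0,0.008,0,0,0],[255,0,0,0.006,0,0,0],[255,0,0,0.002,0,0,0],[255,0,0,0,0,0,0]])

```text
time_s: 12.02
position: [0.5351, 0.1959, 0.1322]
ee_rot: [3.135, -0.206, -0.0]
force: [-0.5, -0.0, -4.5]
grip_width: 0.71
finger_force: 68.7
```

>>> carry_out(commands=[[255,0.001,0,0.002,0,0,0],[255,0,0,0,0,0,0]])

```text
time_s: 12.28
position: [0.5364, 0.1957, 0.1303]
ee_rot: [-3.135, 0.207, -0.0]
force: [0.4, -0.1, -4.7]
grip_width: 0.707
finger_force: 68.7
```

>>> carry_out(commands=[[255,0,0,0.001,0,0,0],[255,0,0,0,0,0,0]])

```text
time_s: 12.52
position: [0.5365, 0.1957, 0.1297]
ee_rot: [-3.135, 0.207, -0.001]
force: [-0.2, -0.4, -0.6]
grip_width: 0.712
finger_force: 69.3
```

Contact: the load is now on the hook. I'll release, rise and look.

>>> carry_out(commands=[[150,0,0,0,0,0,0],[60,0,0,0,0,0,0],[0,0,0,0,0,0,0],[0,0,0,0,0,0,0],[0,0,0,-0.02,0,0,0],[0,0,0,-0.04,0,0,0],[0,0,0,-0.05,0,0,0],[0,0,0,-0.05,0,0,0],[0,-0.05,0,-0.03,0,0,0],[0,-0.05,0,0,0,0,0],[0,0,0,0,0,0,0]])

```text
time_s: 13.9
position: [0.4351, 0.2089, 0.3207]
ee_rot: [-3.132, 0.203, -0.003]
force: [1.4, 1.0, 0.6]
grip_width: 1.002
finger_force: 0.0
```

```bash
python3 - <<'E'
from h import *
iw,cw,s=save("wrist","w7"); it,ct,_=save("top","t7")
o=np.hstack([iw,cv2.resize(it[110:270,170:330],(384,384),interpolation=cv2.INTER_CUBIC)])
cv2.imwrite("pics/m7.png",cv2.resize(o,(800,343))[:,:,::-1])
for g in((.4157,.1211),(.4285,-.0373)): print(fitlock([(it,ct)],g))
tgt(.6345,.1827,-.14,.35)
E
```

```text
(array([0.4164, 0.1222, 0.4376]), np.float64(0.04), 1)
(array([ 0.4287, -0.0369,  0.3096]), np.float64(0.038), 1)
pos [0.437  0.209  0.3199] az -0.1305 q [ 0.85 -0.01 -0.24  0.   -1.34  0.59]
now dx 0.1992 dy 0.0004 dz -0.0301 turnz 0.0095
after turn dx 0.1992 dy -0.0015 dz -0.0301 turnz 0.0095
```

View pics/m7.png

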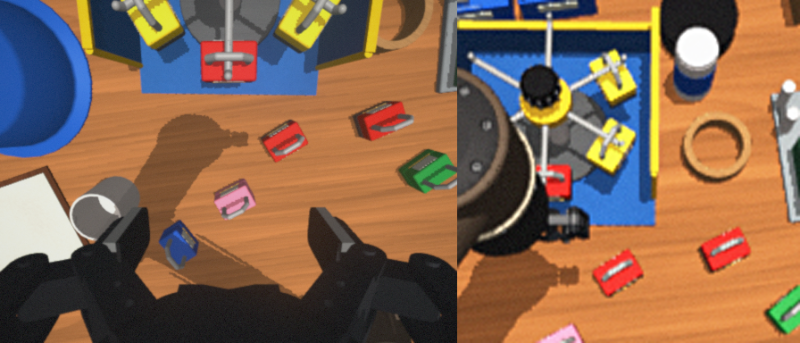

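>>> carry_out(commands=[[0,0.05,0,-0.02,0,0,0],[0,0.05,0,-0.01,0,0,0],[0,0.05,0,0,0,0,0],[0,0.049,0,0,0,0,0],[0,0,0,0,0,0,0.15],[0,0,0,0,0,0,0.15],[0,0,0,0,0,0,0.15],[0,0,0,0,0,0,0.15],[0,0,0,0,0,0,0.15],[0,0,0,0,0,0,0.15],[0,0,0,0,0,0,0.15],[0,0,0,0,0,0,0]])

```text
time_s: 15.5
position: [0.6354, 0.1821, 0.3481]
ee_rot: [2.608, -1.749, -0.001]
force: [0.5, 0.2, -0.9]
grip_width: 0.999
finger_force: 0.0
```

```bash
python3 - <<'E'
from h import *
tgt(.6345,.1827,-1.18,.233)
c=dict(camera_matrix=r.camera_info("wrist")["camera_matrix"])
E
```

```text
pos [0.6354 0.1821 0.3481] az -1.1818 q [ 0.57  0.29  0.17  0.   -1.46 -0.18]
now dx -0.0009 dy 0.0006 dz 0.1151 turnz -0.0018
after turn dx -0.0009 dy 0.0006 dz 0.1151 turnz -0.0018
```

>>> carry_out(commands=[[0,0,0,0.04,0,0,0],[0,0,0,0.04,0,0,0],[0,0,0,0.034,0,0,0],[0,0,0,0,0,0,0],[255,0,0,0,0,0,0],[255,0,0,0,0,0,0],[255,0,0,0,0,0,0],[255,0,0,0,0,0,0],[255,0,0,0,0,0,-0.05],[255,0,0,0,0,0,-0.1],[255,0,0,0,0,0,-0.11],[255,0,0,0,0,0,-0.11]], force=40)

```text
time_s: 17.0
position: [0.6335, 0.1818, 0.2375]
ee_rot: [2.888, -1.234, -0.0]
force: [-7.8, -1.9, 6.2]
grip_width: 0.544
finger_force: 41.8
```

>>> carry_out(commands=[[255,0,0,0,0,0,-0.15],[255,0,0,0,0,0,-0.15],[255,0,0,0,0,0,-0.15],[255,0,0,0,0,0,-0.15],[255,0,0,0,0,0,-0.15],[255,0,0,0,0,0,-0.15],[255,0,0,0,0,0,-0.15],[255,0,0,0,0,0,-0.15],[255,0,0,0,0,0,-0.15],[255,0,0,0,0,0,-0.15],[255,0,0,0,0,0,-0.15],[255,0,0,0,0,0,-0.07]])

```text
time_s: 18.5
position: [0.6335, 0.1829, 0.2375]
ee_rot: [-2.819, -1.384, -0.0]
force: [-9.2, 1.3, 6.0]
grip_width: 0.549
finger_force: 41.8
```

>>> carry_out(commands=[[255,0,0,0,0,0,0],[255,0,0,0,0,0,0]])

```text
time_s: 18.75
position: [0.6334, 0.1828, 0.2375]
ee_rot: [-2.822, -1.379, -0.0]
force: [-9.0, 1.2, 5.6]
grip_width: 0.55
finger_force: 41.8
```

```bash
python3 - <<'E'
from h import *
tgt(.6345,.1827,.908,.233)
E
```

```text
pos [0.6334 0.1828 0.2375] az 0.9094 q [ 0.58  0.33 -0.02 -0.   -1.22  1.9 ]
now dx 0.0005 dy 0.0009 dz 0.0045 turnz 0.0014
after turn dx 0.0005 dy 0.0009 dz 0.0045 turnz 0.0014
```

>>> carry_out(commands=[[0,0,0,0,0,0,0],[0,0,0,0,0,0,0],[0,0,0,0,0,0,0],[0,0,0,-0.05,0,0,0],[0,0,0,-0.05,0,0,0],[0,0,0,0,0,0,0.16],[0,0,0,0,0,0,0.16],[0,0,0,0,0,0,0.15],[0,0,0,0,0,0,0]])

```text
time_s: 19.88
position: [0.6346, 0.1826, 0.3352]
ee_rot: [3.066, 0.684, 0.0]
force: [-0.6, 0.2, 0.2]
grip_width: 1.004
finger_force: 0.0
```

```bash
python3 - <<'E'
from h import *
tgt(.4164,.122,.438,.2)
E
```

```text
pos [0.6346 0.1826 0.3352] az 0.4392 q [ 0.57  0.29  0.15  0.   -1.43  1.44]
now dx -0.2233 dy -0.0379 dz 0.1352 turnz 0.0012
after turn dx -0.2233 dy -0.0377 dz 0.1352 turnz 0.0012
```

>>> carry_out(commands=[[0,-0.045,-0.0076,0,0,0,0],[0,-0.045,-0.0076,0,0,0,0],[0,-0.045,-0.0076,0,0,0,0],[0,-0.045,-0.0076,0,0,0,0],[0,-0.043,-0.0076,0,0,0,0],[0,0,0,0.05,0,0,0],[0,0,0,0.05,0,0,0],[0,0,0,0.05,0,0,0],[0,0,0,0.04,0,0,0],[0,0,0,0,0,0,0],[0,0,0,0,0,0,0]])

```text
time_s: 21.25
position: [0.4174, 0.123, 0.1468]
ee_rot: [-3.066, -0.686, -0.003]
force: [0.7, -0.2, 0.0]
grip_width: 1.002
finger_force: 0.0
```

```bash
python3 - <<'E'
from h import *
tgt(.4164,.122,.438,.02)
iw,cw,s=save("wrist","w8"); it,ct,_=save("top","t8")
print(fitlock([(iw,cw)],(.4164,.122)),fitlock([(it,ct)],(.4164,.122)),fitlock([(it,ct)],(.4287,-.0369)))
h=redhull(iw,cw,(.4164,.122)); print(h.min(0),h.max(0),proj((.4164,.122,.044),c=cw))
cv2.imwrite("pics/m8.png",cv2.resize(np.hstack([iw,cv2.resize(it[100:270,160:330],(384,384),interpolation=cv2.INTER_CUBIC)]),(800,343))[:,:,::-1])
E
```

```text
pos [0.4174 0.123  0.1468] az 0.4402 q [ 0.74  0.03 -0.61  0.   -0.92  1.27]
now dx -0.0014 dy 0.0004 dz 0.1268 turnz 0.0022
after turn dx -0.0014 dy 0.0004 dz 0.1268 turnz 0.0022
(array([0.4148, 0.1203, 0.4308]), np.float64(0.14), 1) (array([ 0.4059,  0.1165, -0.0688]), np.float64(1.207), 1) (array([ 0.3804, -0.0203,  0.242 ]), np.float64(0.043), 1)
[221. 162.] [292. 211.] [255.69349221 187.08300003]
```

View pics/m8.png

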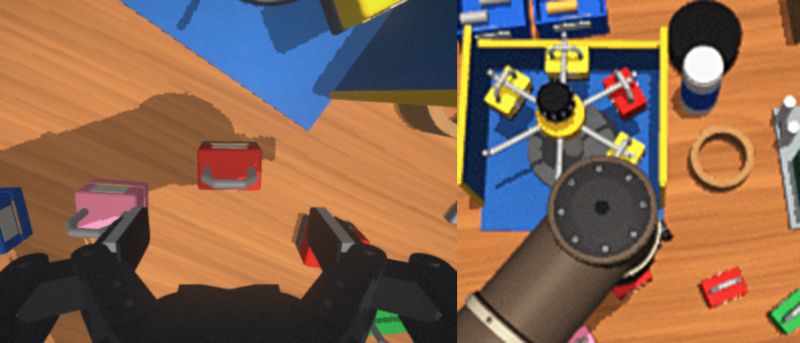

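Lock1 is centred at (229,165). The third red padlock has been knocked to about (0.380, -0.020). I'll descend on lock1.

>>> carry_out(commands=[[0,-0.002,0.001,0.04,0,0,0],[0,0,0,0.045,0,0,0],[0,0,0,0.042,0,0,0],[0,0,0,0,0,0,0],[255,0,0,0,0,0,0],[255,0,0,0,0,0,0],[255,0,0,0,0,0,0],[255,0,0,0,0,0,0]], force=60)

```text
time_s: 22.35
position: [0.4163, 0.1216, 0.0205]
ee_rot: [-3.065, -0.683, -0.006]
force: [-0.2, -1.6, 5.3]
grip_width: 0.709
finger_force: 64.9
```

```bash
python3 - <<'E'
from h import *
# hook5 tip in top view (t8): composite (487,153)
s=896/800; u=(487*s-512)*170/384+160; v=153*s*170/384+100
for u in ((u,v),):
  p=ray(u,.194); print(p,np.degrees(np.arctan2(p[1]-.1827,p[0]-.6345))%360)
tgt(.4362,.2088,-.137,.148)
E
```

```text
[0.59097514 0.28885757 0.194     ] 112.29374645955059
pos [0.4163 0.1216 0.0205] az 0.4387 q [ 0.74  0.23 -0.77  0.   -0.56  1.27]
now dx 0.0551 dy -0.0705 dz -0.1275 turnz 0.5757
after turn dx 0.0078 dy -0.0891 dz -0.1275 turnz 0.5757
```

>>> carry_out(commands=[[255,0,0,-0.02,0,0,0],[255,0,0,-0.045,0,0,0],[255,0,0,-0.045,0,0,0],[255,0,0,-0.018,0,0,0.115],[255,0,0,0,0,0,0.115],[255,0,0,0,0,0,0.115],[255,0,0,0,0,0,0.115],[255,0,0,0,0,0,0.115],[255,0.002,-0.03,0,0,0,0],[255,0.003,-0.03,0,0,0,0],[255,0.003,-0.03,0,0,0,0],[255,0,0,0,0,0,0]])

```text
time_s: 23.85
position: [0.4361, 0.2116, 0.1464]
ee_rot: [-3.134, 0.211, -0.001]
force: [-0.2, -0.3, -4.5]
grip_width: 0.707
finger_force: 68.7
```

>>> carry_out(commands=[[255,0,0,0,0,0,0]])

```text
time_s: 23.98
position: [0.4349, 0.2091, 0.1459]
ee_rot: [3.133, -0.213, -0.001]
force: [0.1, -0.4, -4.5]
grip_width: 0.712
finger_force: 68.7
```

```bash
python3 - <<'E'
from h import *
tgt(.5374,.1961,-.137,.1485)
iw,cw,s=save("wrist","w9")
for rr in(.121,.06): print(proj((.6345-.9906*rr,.1827+.137*rr,.19),c=cw))
cv2.imwrite("pics/w9.png",iw[:,:,::-1])
E
```

```text
pos [0.4349 0.2091 0.1459] az -0.1361 q [ 0.86  0.12 -0.52 -0.   -0.93  0.58]
now dx 0.1033 dy -0.0010 dz -0.0026 turnz 0.0009
after turn dx 0.1033 dy -0.0011 dz -0.0026 turnz 0.0009
[252.03483741  62.08292544]
[ 251.91105265 -198.69547625]
```

View pics/w9.png

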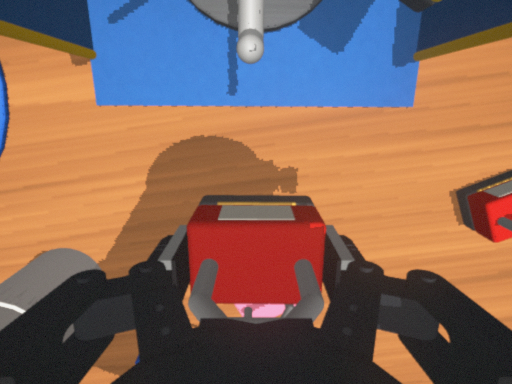

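The hook tip at (250,47) is as predicted. I'll insert the same way.

>>> carry_out(commands=[[255,0.02,-0.001,-0.002,0,0,0],[255,0.02,0,0,0,0,0],[255,0.02,0,0,0,0,0],[255,0.02,0,0,0,0,0],[255,0.022,0,0,0,0,0],[255,0,0,0,0,0,0],[255,0,0,0.008,0,0,0],[255,0,0,0.006,0,0,0],[255,0,0,0.001,0,0,0],[255,0,0,0,0,0,0]])

```text
time_s: 25.28
position: [0.5363, 0.196, 0.1333]
ee_rot: [3.134, -0.214, 0.0]
force: [-0.2, 0.1, -4.6]
grip_width: 0.713
finger_force: 68.7
```

>>> carry_out(commands=[[255,0,0,0.001,0,0,0],[255,0,0,0,0,0,0]])

```text
time_s: 25.52
position: [0.5364, 0.1959, 0.1324]
ee_rot: [-3.134, 0.215, -0.0]
force: [0.0, -0.4, -4.9]
grip_width: 0.708
finger_force: 68.7
```

>>> carry_out(commands=[[255,0,0,0.001,0,0,0],[255,0,0,0.001,0,0,0],[255,0,0,0,0,0,0]])

```text
time_s: 25.9
position: [0.5365, 0.1958, 0.1304]
ee_rot: [-3.134, 0.215, -0.0]
force: [-0.1, -0.2, -3.0]
grip_width: 0.711
finger_force: 69.0
```

>>> carry_out(commands=[[255,0,0,0.001,0,0,0],[255,0,0,0,0,0,0]])

```text
time_s: 26.15
position: [0.5367, 0.196, 0.1299]
ee_rot: [-3.134, 0.214, -0.001]
force: [-2.4, -0.7, 2.9]
grip_width: 0.707
finger_force: 69.8
```

>>> carry_out(commands=[[150,0,0,0,0,0,0],[60,0,0,0,0,0,0],[0,0,0,0,0,0,0],[0,0,0,0,0,0,0],[0,0,0,-0.02,0,0,0],[0,0,0,-0.04,0,0,0],[0,0,0,-0.05,0,0,0],[0,0,0,-0.05,0,0,0],[0,0,0,-0.05,0,0,0],[0,0,0,0,0,0,0]])

```text
time_s: 27.4
position: [0.5381, 0.1965, 0.344]
ee_rot: [-3.13, 0.214, -0.01]
force: [0.2, 0.9, 0.4]
grip_width: 1.004
finger_force: 0.0
```

```bash
python3 - <<'E'
from h import *
tgt(.6345,.1827,-.64,.233)
iw,cw,s=save("wrist","w10"); it,ct,_=save("top","t10")
print(fitlock([(it,ct)],(.38,-.02)))
cv2.imwrite("pics/m10.png",cv2.resize(np.hstack([iw,cv2.resize(it[100:270,160:330],(384,384),interpolation=cv2.INTER_CUBIC)]),(800,343))[:,:,::-1])
E
```

```text
pos [0.5381 0.1965 0.344 ] az -0.1366 q [ 0.69  0.13 -0.04  0.   -1.39  0.74]
now dx 0.0974 dy 0.0005 dz 0.1110 turnz 0.5034
after turn dx 0.0856 dy -0.0466 dz 0.1110 turnz 0.5034
(array([ 0.3803, -0.0212,  0.2422]), np.float64(0.049), 1)
```

View pics/m10.png

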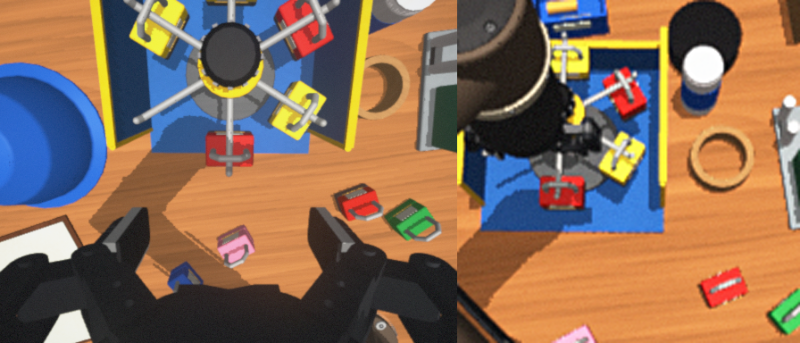

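>>> carry_out(commands=[[0,0.049,0,0,0,0,0],[0,0.048,0,0,0,0,0],[0,0,0,0,0,0,0.167],[0,0,0,0,0,0,0.167],[0,0,0,0.03,0,0,0.167],[0,0,0,0.04,0,0,0],[0,0,0,0.037,0,0,0],[0,0,0,0,0,0,0],[255,0,0,0,0,0,0],[255,0,0,0,0,0,0],[255,0,0,0,0,0,0],[255,0,0,0,0,0,0]], force=40)

```text
time_s: 29.0
position: [0.6329, 0.1824, 0.2344]
ee_rot: [-2.982, 0.984, -0.003]
force: [-2.1, -1.1, 6.4]
grip_width: 0.551
finger_force: 41.9
```

>>> carry_out(commands=[[255,0,0,0,0,0,-0.07],[255,0,0,0,0,0,-0.12],[255,0,0,0,0,0,-0.15],[255,0,0,0,0,0,-0.15],[255,0,0,0,0,0,-0.15],[255,0,0,0,0,0,-0.15],[255,0,0,0,0,0,-0.14],[255,0,0,0,0,0,-0.117],[255,0,0,0,0,0,0],[255,0,0,0,0,0,0]])

```text
time_s: 30.25
position: [0.6329, 0.1823, 0.2344]
ee_rot: [3.076, 0.639, 0.004]
force: [-2.5, -1.9, 6.7]
grip_width: 0.549
finger_force: 41.9
```

>>> carry_out(commands=[[0,0,0,0,0,0,0],[0,0,0,0,0,0,0],[0,0,0,0,0,0,0],[0,0,0,-0.05,0,0,0],[0,0,0,-0.05,0,0,0],[0,0,0,0,0,0,0.08],[0,0,0,0,0,0,0.08],[0,0,0,0,0,0,0]])

```text
time_s: 31.25
position: [0.6325, 0.1826, 0.3322]
ee_rot: [3.117, 0.391, -0.0]
force: [0.1, 1.3, -0.4]
grip_width: 0.996
finger_force: 0.0
```

```bash
python3 - <<'E'
from h import *
tgt(.43,-.008,.242,.33)
it,ct,s=save("top","t11")
f=lambda x,y:(155+(x+.5)/4-.5,110+(y+.5)/3.75-.5)
print("green",ray(f(686,540),.06,c=ct), fitlock([(it,ct)],(.38,-.021)))
E
```

```text
pos [0.6325 0.1826 0.3322] az 0.2498 q [ 0.58  0.29  0.14 -0.   -1.42  1.24]
now dx -0.2433 dy 0.1347 dz 0.0022 turnz 0.0078
after turn dx -0.2423 dy 0.1365 dz 0.0022 turnz 0.0078
green [ 0.33034646 -0.11414099  0.06      ] (array([ 0.3804, -0.0206,  0.2451]), np.float64(0.047), 1)
```

>>> carry_out(commands=[[0,-0.049,0.027,0,0,0,0],[0,-0.049,0.027,0,0,0,0],[0,-0.049,0.027,0,0,0,0],[0,-0.049,0.027,0,0,0,0],[0,-0.047,0.027,0,0,0,0],[0,-0.025,0,0.04,0,0,0],[0,-0.025,0,0.04,0,0,0],[0,0,0,0.05,0,0,0],[0,0,0,0.05,0,0,0],[0,0,0,0,0,0,0],[0,0,0,0,0,0,0]])

```text
time_s: 32.67
position: [0.3831, -0.0202, 0.1539]
ee_rot: [3.117, 0.393, 0.002]
force: [0.5, 0.1, 1.0]
grip_width: 0.997
finger_force: 0.0
```

```bash
python3 - <<'E'
from h import *
tgt(.3804,-.0206,.245,.02)
iw,cw,s=save("wrist","w12"); it,ct,_=save("top","t12")
print(fitlock([(iw,cw)],(.3804,-.0206)))
h=redhull(iw,cw,(.3804,-.0206)); print(h.min(0),h.max(0))
cv2.imwrite("pics/m12.png",cv2.resize(np.hstack([iw,cv2.resize(it[100:270,160:330],(384,384),interpolation=cv2.INTER_CUBIC)]),(800,343))[:,:,::-1])
E
```

```text
pos [ 0.3831 -0.0202  0.1539] az 0.2506 q [ 0.47 -0.07 -0.7   0.   -0.94  1.35]
now dx -0.0027 dy -0.0003 dz 0.1339 turnz 0.0056
after turn dx -0.0027 dy -0.0003 dz 0.1339 turnz 0.0056
(array([ 0.3786, -0.0216,  0.2717]), np.float64(0.143), 1)
[221. 160.] [290. 208.]
```

View pics/m12.png

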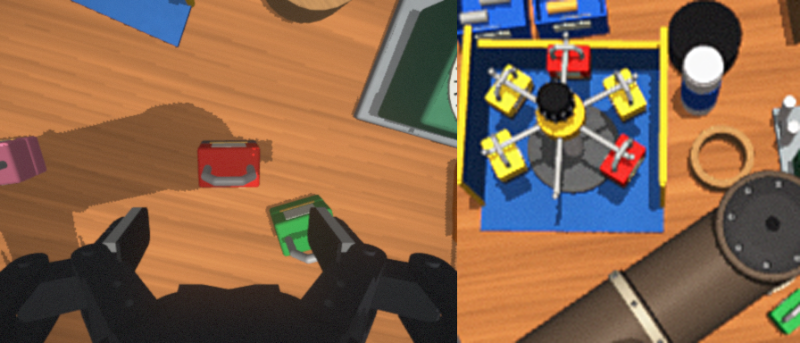

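The right view shows hooks 1 and 5 with their red locks, and free hook 4 pointing out of the front at (558,193). Lock2 is centred at (229,165), and the green look-alike is clear of the finger path.

>>> carry_out(commands=[[0,-0.003,0,0.03,0,0,0],[0,0,0,0.035,0,0,0],[0,0,0,0.035,0,0,0],[0,0,0,0.033,0,0,0],[0,0,0,0,0,0,0],[0,0,0,0,0,0,0]])

```text
time_s: 33.52
position: [0.3803, -0.0207, 0.0207]
ee_rot: [-3.117, -0.391, -0.003]
force: [0.7, -0.7, 0.4]
grip_width: 1.001
finger_force: 0.0
```

```bash
python3 - <<'E'
from h import *
tgt(.3800,-.0208,.25,.02); print(r.sense()["force"])
E
```

```text
pos [ 0.3803 -0.0207  0.0207] az 0.2498 q [ 0.47  0.15 -0.88  0.   -0.53  1.35]
now dx -0.0003 dy 0.0000 dz 0.0007 turnz -0.0002
after turn dx -0.0003 dy 0.0000 dz 0.0007 turnz -0.0002
[ 0.72975443 -0.71913357  0.44814886]
```

>>> carry_out(commands=[[255,0,0,0,0,0,0],[255,0,0,0,0,0,0],[255,0,0,0,0,0,0],[255,0,0,0,0,0,0],[255,0,0,-0.02,0,0,0],[255,0,0,-0.045,0,0,0],[255,0,0,-0.045,0,0,0],[255,0,0,-0.019,0,0,0.129],[255,0,0,0,0,0,0.129],[255,0,0,0,0,0,0.129],[255,0,0,0,0,0,0]], force=60)

```text
time_s: 34.9
position: [0.3784, -0.0214, 0.1485]
ee_rot: [-3.134, 0.215, -0.0]
force: [-0.3, -0.4, -5.2]
grip_width: 0.71
finger_force: 70.2
```

>>> carry_out(commands=[[255,0.004,-0.035,0,0,0,0],[255,0.004,-0.04,0,0,0,0],[255,0.004,-0.04,0,0,0,0],[255,0.004,-0.04,0,0,0,0],[255,0.004,-0.04,0,0,0,0],[255,0.004,-0.041,0,0,0,0],[255,0,0,0,0,0,0],[255,0,0,0,0,0,0]])

```text
time_s: 35.9
position: [0.4344, 0.2088, 0.1478]
ee_rot: [3.133, -0.213, -0.002]
force: [0.1, -0.2, -4.6]
grip_width: 0.707
finger_force: 70.2
```

```bash
python3 - <<'E'
from h import *
tgt(.5374,.1961,-.137,.1485)
iw,cw,s=save("wrist","w13")
hsv=cv2.cvtColor(iw,cv2.COLOR_RGB2HSV)
m=((hsv[...,1]<60)&(hsv[...,2]>110)).astype(np.uint8); m[120:]=0; m[:,:200]=0;m[:,310:]=0
for y in range(0,80,6):
    x=np.nonzero(m[y])[0]; print(y,(x.min(),x.max()) if len(x) else None,end=" ")
E
```

```text
pos [0.4344 0.2088 0.1478] az -0.1356 q [ 0.86  0.12 -0.52 -0.   -0.94  0.58]
now dx 0.1037 dy -0.0014 dz -0.0007 turnz 0.0014
after turn dx 0.1037 dy -0.0015 dz -0.0007 turnz 0.0014
0 (np.int64(200), np.int64(309)) 6 (np.int64(200), np.int64(309)) 12 (np.int64(207), np.int64(303)) 18 (np.int64(215), np.int64(294)) 24 (np.int64(231), np.int64(280)) 30 (np.int64(231), np.int64(255)) 36 (np.int64(231), np.int64(255)) 42 (np.int64(229), np.int64(254)) 48 (np.int64(228), np.int64(254)) 54 (np.int64(230), np.int64(253)) 60 (np.int64(235), np.int64(248)) 66 None 72 None 78 None
```

The hook tip is about 3 mm to the left, so hook 4 is 1.5° off. I'll correct for that and insert.

>>> carry_out(commands=[[255,0,-0.004,0,0,0,0.024],[255,0.02,0,0,0,0,0],[255,0.02,0,0,0,0,0],[255,0.02,0,0,0,0,0],[255,0.02,0,0,0,0,0],[255,0.023,0,0,0,0,0],[255,0,0,0,0,0,0],[255,0,0,0.008,0,0,0],[255,0,0,0.006,0,0,0],[255,0,0,0.002,0,0,0],[255,0,0,0,0,0,0]])

```text
time_s: 37.33
position: [0.5371, 0.1967, 0.1322]
ee_rot: [3.131, -0.253, -0.0]
force: [0.5, 0.4, -4.3]
grip_width: 0.706
finger_force: 70.2
```

>>> carry_out(commands=[[255,0,0,0.001,0,0,0],[255,0,0,0,0,0,0]])

```text
time_s: 37.58
position: [0.5373, 0.1967, 0.1314]
ee_rot: [-3.131, 0.254, -0.0]
force: [-0.6, 0.5, -5.0]
grip_width: 0.706
finger_force: 70.2
```

>>> carry_out(commands=[[255,0,0,0.001,0,0,0],[255,0,0,0.0005,0,0,0],[255,0,0,0,0,0,0]])

```text
time_s: 37.95
position: [0.5377, 0.1967, 0.1304]
ee_rot: [-3.131, 0.254, -0.001]
force: [-0.8, 0.1, 2.3]
grip_width: 0.708
finger_force: 71.0
```

>>> carry_out(commands=[[255,0,0,0.001,0,0,0],[255,0,0,0,0,0,0]])

```text
time_s: 38.2
position: [0.538, 0.197, 0.1302]
ee_rot: [-3.13, 0.253, -0.003]
force: [-4.1, 0.3, 9.0]
grip_width: 0.709
finger_force: 71.9
```

>>> carry_out(commands=[[255,0,0,-0.001,0,0,0],[150,0,0,0,0,0,0],[60,0,0,0,0,0,0],[0,0,0,0,0,0,0],[0,0,0,0,0,0,0],[0,0,0,-0.02,0,0,0],[0,0,0,-0.04,0,0,0],[0,0,0,-0.05,0,0,0],[0,0,0,-0.05,0,0,0],[0,0,0,-0.05,0,0,0],[0,0,0,0,0,0,0]])

```text
time_s: 39.58
position: [0.539, 0.1972, 0.3444]
ee_rot: [-3.127, 0.253, -0.01]
force: [-0.7, 0.3, -1.7]
grip_width: 0.999
finger_force: 0.0
```

```bash
python3 - <<'E'
from h import *
save("wrist","w14")
tgt(.46,-.27,-.16,.34)
E
```

```text
pos [0.5379 0.1969 0.3417] az -0.1619 q [ 0.69  0.14 -0.04  0.   -1.39  0.72]
now dx -0.0017 dy 0.4734 dz 0.0017 turnz -0.0019
after turn dx -0.0026 dy 0.4734 dz 0.0017 turnz -0.0019
```

>>> carry_out(commands=[[0,0,0.043,0,0,0,0],[0,0,0.043,0,0,0,0],[0,0,0.043,0,0,0,0],[0,0,0.043,0,0,0,0],[0,0,0.043,0,0,0,0],[0,0,0.043,0,0,0,0],[0,0,0.043,0,0,0,0],[0,0,0.043,0,0,0,0],[0,0,0.043,0,0,0,0],[0,0,0.043,0,0,0,0],[0,0,0.043,0,0,0,0],[0,0,0,0,0,0,0]])

```text
time_s: 41.12
position: [0.46, -0.2723, 0.3379]
ee_rot: [-3.13, 0.259, 0.005]
force: [-0.5, 0.7, 0.2]
grip_width: 1.003
finger_force: 0.0
```

>>> carry_out(commands=[[0,0,0,0,0,0,0],[0,0,0,0,0,0,0]])

```text
time_s: 41.38
position: [0.4612, -0.2695, 0.3394]
ee_rot: [-3.131, 0.252, 0.001]
force: [-0.6, -0.6, 0.2]
grip_width: 0.997
finger_force: 0.0
```

```bash
python3 - <<'E'
from h import *
iw,cw,s=save("wrist","w15"); it,ct,_=save("top","t15"); np.save("cw15.npy",np.vstack([cw["cam_to_world"][:3],np.hstack([cw["camera_matrix"],np.zeros((3,1))])]))
tgt(.515,-.21,-.16,.34)
w14=cv2.imread("pics/w14.png")[:,:,::-1]
a=cv2.resize(iw[0:230,80:432],None,fx=1.6,fy=1.6,interpolation=cv2.INTER_CUBIC)
b=cv2.resize(w14[0:230,80:432],(235,153))
o=np.zeros((a.shape[0],800,3),np.uint8); o[:,:a.shape[1]]=a; o[:153,563:798]=b
t=cv2.resize(it[100:210,160:272],(235,205)); o[158:158+205,563:798]=t[:205]
cv2.imwrite("pics/m15.png",o[:,:,::-1]); print(a.shape)
E
```

```text
pos [ 0.4614 -0.2694  0.3398] az -0.1605 q [-0.16  0.07 -0.11 -0.   -1.38  1.57]
now dx 0.0434 dy -0.0673 dz -0.0002 turnz -0.0005
after turn dx 0.0435 dy -0.0672 dz -0.0002 turnz -0.0005
(368, 563, 3)
```

View pics/m15.png

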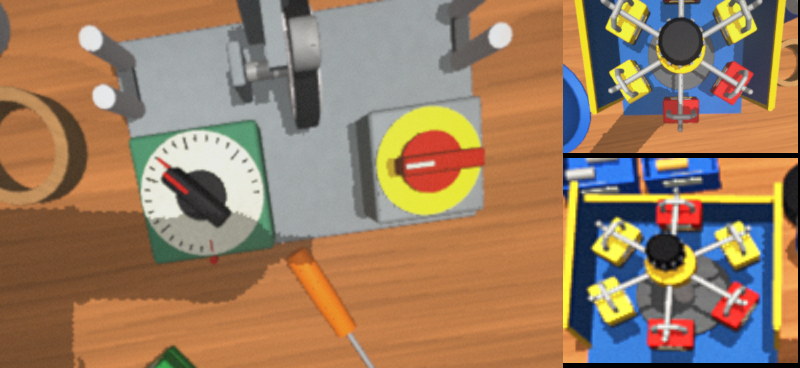

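All three red padlocks hang on their hooks (right panels). The counter pointer end is at (165,168) with its tail at (226,222). The isolator bar runs from (400,166) to (484,156).

```bash
python3 - <<'E'
from h import *
A=np.load("cw15.npy"); c=dict(cam_to_world=np.vstack([A[:3],[0,0,0,1]]),camera_matrix=A[3:,:3])
f=lambda x,y:(80+(x+.5)/1.6-.5,(y+.5)/1.6-.5)
P=lambda n,q,z:(print(n,np.round(ray(f(*q),z,c=c),4)),ray(f(*q),z,c=c)[:2])[1]
a=P("ptr",(166,174),.123);b=P("tail",(224,220),.123);print("mid",(a+b)/2,"az ptr",np.arctan2(*(a-b)[::-1]),np.hypot(*(a-b)))
P("dialc",(203,191),.085);P("tick",(213,250),.085)
a=P("i1",(402,166),.123);b=P("i2",(484,156),.123);print("mid",(a+b)/2,"az",np.arctan2(*(a-b)[::-1]),np.hypot(*(a-b)))
P("plate",(429,160),.085)
P("boxG FL",(156,262),.083);P("boxG FR",(273,247),.083);P("boxG BL",(133,140),.083);P("boxG BR",(257,121),.083)
P("boxI FR",(482,210),.083);P("boxI BR",(480,97),.083);P("boxI FL",(376,222),.083);P("boxI BL",(370,112),.083)
E
```

```text
ptr [ 0.5351 -0.1962  0.123 ]
tail [ 0.4957 -0.2316  0.123 ]
mid [ 0.51539916 -0.21393423] az ptr 0.7314480269925957 0.05295831670488045
dialc [ 0.5179 -0.214   0.085 ]
tick [ 0.469  -0.2125  0.085 ]
i1 [ 0.5134 -0.3665  0.123 ]
i2 [ 0.511  -0.4256  0.123 ]
mid [ 0.51220951 -0.39604662] az 1.5294479921958963 0.0590936712063509
plate [ 0.513  -0.3974  0.085 ]
boxG FL [ 0.4663 -0.1623  0.083 ]
boxG FR [ 0.4632 -0.2626  0.083 ]
boxG BL [ 0.5656 -0.1668  0.083 ]
boxG BR [ 0.5639 -0.2666  0.083 ]
boxI FR [ 0.4662 -0.4381  0.083 ]
boxI BR [ 0.5537 -0.4407  0.083 ]
boxI FL [ 0.4703 -0.3506  0.083 ]
boxI BL [ 0.5564 -0.3551  0.083 ]
```

>>> carry_out(commands=[[120,0.023,-0.032,0,0,0,0],[120,0.0225,-0.0315,0,0,0,0],[120,0,0,0,0,0,0.15],[120,0,0,0,0,0,0.15],[120,0,0,0,0,0,0.15],[120,0,0,0,0,0,0.15],[120,0,0,0,0,0,0.15],[120,0,0,0,0,0,0.15],[120,0,0,0,0,0,0.15],[120,0,0,0,0,0,0.15],[120,0,0,0,0,0,0.15],[120,0,0,0,0,0,0.15]])

```text
time_s: 42.98
position: [0.5164, -0.2142, 0.3399]
ee_rot: [-2.114, 2.324, -0.0]
force: [0.3, -1.1, -0.1]
grip_width: 0.53
finger_force: 0.0
```

>>> carry_out(commands=[[120,0,0,0.03,0,0,0.15],[120,0,0,0.03,0,0,0.15],[120,0,0,0.03,0,0,0.15],[120,0,0,0.03,0,0,0.15],[120,0,0,0.03,0,0,0.15],[120,0,0,0,0,0,0],[120,0,0,0,0,0,0]])

```text
time_s: 43.85
position: [0.5171, -0.2147, 0.1911]
ee_rot: [-1.127, 2.931, -0.002]
force: [-0.4, 0.0, 0.4]
grip_width: 0.529
finger_force: 0.0
```

```bash
python3 - <<'E'
from h import *
tgt(.5165,-.214,-2.41,.093);print(r.sense()["grip_width"])
save("wrist","w16")
E
```

```text
pos [ 0.5171 -0.2147  0.1911] az -2.4075 q [-0.04  0.2  -0.3   0.   -1.06 -0.79]
now dx -0.0000 dy 0.0010 dz 0.0981 turnz 0.0025
after turn dx -0.0000 dy 0.0010 dz 0.0981 turnz 0.0025
0.5294663009405441
```

View pics/w16.png

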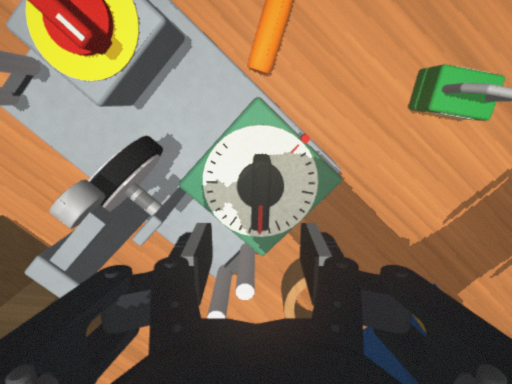

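```bash
python3 - <<'E'
from h import *
c=r.camera_info("wrist")
print(proj((.5165,-.214,.123),c=c),"bar ctr",ray((262,185),.123,c=c),"ends",ray((262,157),.123,c=c),ray((261,232),.123,c=c))
A=np.load("cw15.npy"); c2=dict(cam_to_world=np.vstack([A[:3],[0,0,0,1]]),camera_matrix=A[3:,:3])
f=lambda x,y:(80+(x+.5)/1.6-.5,(y+.5)/1.6-.5)
# triangulate pegs
for (a,b) in (((104,97),(245,291)),((90,38),(216,316))):
    def err(P): return np.r_[proj(P,c=c2)-f(*a),proj(P,c=c)-np.array(b)]
    from scipy.optimize import least_squares
    s=least_squares(err,[.6,-.17,.1]);print("peg",np.round(s.x,3),round(s.cost,1))
E
```

```text
[258.10645254 196.73605576] bar ctr [ 0.50789679 -0.21795074  0.123     ] ends [ 0.49256677 -0.23195782  0.123     ] [ 0.53603193 -0.19328244  0.123     ]
peg [ 0.597 -0.157  0.097] 0.0
peg [ 0.64  -0.156  0.092] 0.3
```

>>> carry_out(commands=[[120,0,0.0025,0.03,0,0,0],[120,0,0,0.035,0,0,0],[120,0,0,0.032,0,0,0],[120,0,0,0,0,0,0],[255,0,0,0,0,0,0],[255,0,0,0,0,0,0],[255,0,0,0,0,0,0],[255,0,0,0,0,0,0]], force=30)

```text
time_s: 44.9
position: [0.515, -0.2125, 0.0948]
ee_rot: [-1.121, 2.933, -0.0]
force: [-3.1, 5.9, 6.6]
grip_width: 0.16
finger_force: 30.5
```

>>> carry_out(commands=[[255,0,0,0,0,0,-0.1],[255,0,0,0,0,0,-0.15],[255,0,0,0,0,0,-0.15],[255,0,0,0,0,0,-0.15],[255,0,0,0,0,0,-0.15],[255,0,0,0,0,0,-0.15],[255,0,0,0,0,0,0]])

```text
time_s: 45.78
position: [0.5151, -0.2124, 0.0948]
ee_rot: [-2.233, 2.207, -0.002]
force: [-3.5, 6.4, 6.8]
grip_width: 0.158
finger_force: 30.5
```

```bash
python3 - <<'E'
from h import *
tgt(.5165,-.214,-.03,.093);s=r.sense();print(s["grip_width"],s["torque"],s["force"])
E
```

```text
pos [ 0.5151 -0.2124  0.0948] az -1.5591 q [-0.04  0.29 -0.43 -0.   -0.85  0.05]
now dx 0.0016 dy -0.0014 dz 0.0018 turnz -1.5291
after turn dx 0.0014 dy 0.0016 dz 0.0018 turnz -1.5291
0.15760295593152482 [ 2.2180193   1.22329842 -0.00676441] [-3.46697928  6.44609694  6.82779335]
```

>>> carry_out(commands=[[255,0,0,0,0,0,-0.15],[255,0,0,0,0,0,-0.15],[255,0,0,0,0,0,-0.15],[255,0,0,0,0,0,-0.15],[255,0,0,0,0,0,-0.15],[255,0,0,0,0,0,-0.15],[255,0,0,0,0,0,-0.15],[255,0,0,0,0,0,-0.15],[255,0,0,0,0,0,-0.15],[255,0,0,0,0,0,-0.1],[255,0,0,0,0,0,0]])

```text
time_s: 47.15
position: [0.515, -0.2123, 0.0948]
ee_rot: [-3.136, 0.172, -0.003]
force: [-3.0, 7.3, 6.4]
grip_width: 0.16
finger_force: 30.7
```

```bash
python3 - <<'E'
from h import *
tgt(.5165,-.214,-.03,.093);s=r.sense();print(s["grip_width"],s["torque"],s["force"],s["joint_torque"][5])
E
```

```text
pos [ 0.515  -0.2123  0.0948] az -0.1098 q [-0.04  0.29 -0.43 -0.   -0.85  1.5 ]
now dx 0.0017 dy 0.0015 dz 0.0018 turnz -0.0798
after turn dx 0.0015 dy 0.0017 dz 0.0018 turnz -0.0798
0.16047958687167274 [2.5786071  1.33099317 0.06972666] [-3.01995382  7.28102754  6.4199898 ] 0.6234446167945862
```

>>> carry_out(commands=[[255,0,0,0,0,0,-0.04],[255,0,0,0,0,0,-0.03],[255,0,0,0,0,0,0]])

```text
time_s: 47.52
position: [0.515, -0.2123, 0.0948]
ee_rot: [-3.14, 0.064, -0.003]
force: [-3.6, 6.7, 8.8]
grip_width: 0.156
finger_force: 30.7
```

```bash
python3 - <<'E'
from h import *
tgt(.5165,-.214,-.03,.093);s=r.sense();print(s["grip_width"],s["torque"],s["force"],s["joint_torque"][5])
E
```

```text
pos [ 0.515  -0.2123  0.0948] az -0.0408 q [-0.04  0.29 -0.43 -0.   -0.85  1.57]
now dx 0.0016 dy 0.0017 dz 0.0018 turnz -0.0108
after turn dx 0.0015 dy 0.0017 dz 0.0018 turnz -0.0108
0.15601038676176235 [2.6006787  1.33920803 0.06631921] [-3.60854679  6.72029359  8.77914517] 0.15247831586748362
```

>>> carry_out(commands=[[255,0,0,0,0,0,-0.03],[255,0,0,0,0,0,0]])

```text
time_s: 47.78
position: [0.515, -0.2123, 0.0948]
ee_rot: [-3.141, 0.019, -0.003]
force: [-3.6, 6.7, 7.3]
grip_width: 0.157
finger_force: 31.0
```

```bash
python3 - <<'E'
from h import *
tgt(.5165,-.214,-.03,.093);s=r.sense();print(s["grip_width"],s["torque"],s["force"],s["joint_torque"][5])
E
```

```text
pos [ 0.515  -0.2123  0.0948] az -0.0119 q [-0.04  0.29 -0.43 -0.   -0.85  1.6 ]
now dx 0.0016 dy 0.0017 dz 0.0018 turnz 0.0181
after turn dx 0.0016 dy 0.0017 dz 0.0018 turnz 0.0181
0.15700209797320244 [ 2.62034428  1.34810083 -0.45866963] [-3.56247138  6.67169229  7.29553734] 0.6760185398161411
```

>>> carry_out(commands=[[255,0,0,0,0,0,-0.03],[255,0,0,0,0,0,0]])

```text
time_s: 48.02
position: [0.5151, -0.2123, 0.0949]
ee_rot: [-3.14, -0.027, -0.004]
force: [-2.6, 5.7, 6.8]
grip_width: 0.158
finger_force: 43.5
```

```bash
python3 - <<'E'
from h import *
tgt(.5165,-.214,-.03,.093);s=r.sense();print(s["grip_width"],s["torque"],s["force"],s["joint_torque"][5])
E
```

```text
pos [ 0.5151 -0.2123  0.0949] az 0.017 q [-0.04  0.29 -0.43 -0.   -0.85  1.63]
now dx 0.0014 dy 0.0017 dz 0.0019 turnz 0.0470
after turn dx 0.0015 dy 0.0016 dz 0.0019 turnz 0.0470
0.1576514278288415 [ 2.43660404  1.26224391 -1.07847609] [-2.58087174  5.65317939  6.80359313] 1.2755703181028366
```

The torque rises sharply, so the knob is on the zero stop. I'll release, then lift.

>>> carry_out(commands=[[120,0,0,0,0,0,0],[120,0,0,0,0,0,0],[120,0,0,0,0,0,0],[120,0,0,-0.02,0,0,0],[120,0,0,-0.05,0,0,0],[120,0,0,-0.05,0,0,0],[120,0,0,-0.05,0,0,0],[120,0,0,-0.05,0,0,0],[120,-0.03,0.03,0,0,0,0],[120,-0.03,0.03,0,0,0,0],[120,0,0,0,0,0,0],[120,0,0,0,0,0,0]])

```text
time_s: 49.52
position: [0.4557, -0.2742, 0.3128]
ee_rot: [-3.141, -0.028, -0.0]
force: [0.2, 0.3, -0.6]
grip_width: 0.53
finger_force: 0.0
```

```bash
python3 - <<'E'
from h import *
iw,c,s=save("wrist","w17")
tgt(.5125,-.3967,-.03,.1)
a=iw[:230,60:460]; cv2.imwrite("pics/m17.png",cv2.resize(a,None,fx=2,fy=2,interpolation=cv2.INTER_CUBIC)[:,:,::-1])
np.save("cw17.npy",np.vstack([c["cam_to_world"][:3],np.hstack([c["camera_matrix"],np.zeros((3,1))])]))
E
```

```text
pos [ 0.456  -0.274   0.3127] az 0.0182 q [-0.17  0.08 -0.17 -0.   -1.33  1.76]
now dx 0.0542 dy 0.1237 dz 0.2127 turnz 0.0482
after turn dx 0.0601 dy 0.1210 dz 0.2127 turnz 0.0482
```

View pics/m17.png

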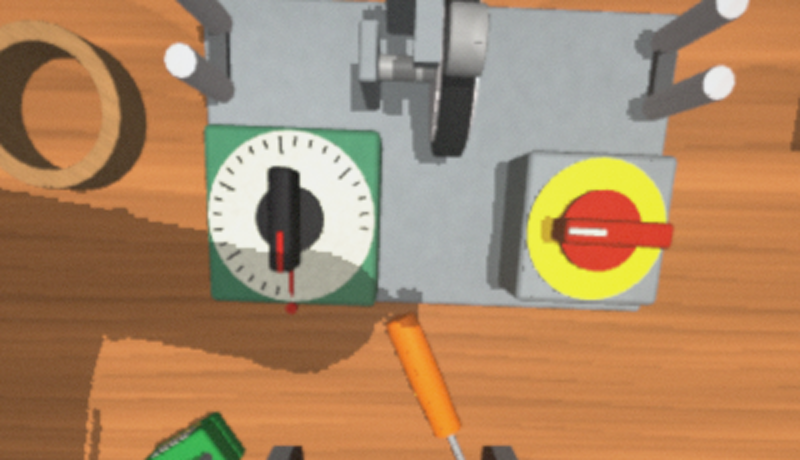

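The pointer is at the red tick and pin (285,268 → 291,290), so the counter reads zero. Next is the isolator, with its bar from (560,230) to (672,236).

```bash
python3 - <<'E'
from h import *
A=np.load("cw17.npy"); c=dict(cam_to_world=np.vstack([A[:3],[0,0,0,1]]),camera_matrix=A[3:,:3])
f=lambda x,y:(60+(x+.5)/2-.5,(y+.5)/2-.5)
R=lambda q,z:ray(f(*q),z,c=c)[:2]
a=R((562,231),.123);b=R((672,236),.123);print(a,b,(a+b)/2,np.arctan2(*(a-b)[::-1]),np.hypot(*(a-b)),"plate",R((598,228),.085))
a=R((285,170),.123);b=R((285,269),.123);d=R((291.5,215),.085);t=R((292,308),.085);print("ptr az",np.arctan2(*(b-a)[::-1]),"tick",np.arctan2(*(t-d)[::-1]))
E
```

```text
[ 0.51239566 -0.36571746] [ 0.51088764 -0.42580134] [ 0.51164165 -0.3957594 ] 1.5457031084513466 0.060102798282937187 plate [ 0.51323634 -0.39787668]
ptr az 3.112510268195296 tick 3.120972162966368
```

>>> carry_out(commands=[[120,0.018,0.0412,0,0,0,0],[120,0.018,0.0412,0,0,0,0],[120,0.0175,0.0412,0,0,0,0],[120,0,0,0,0,0,0.18],[120,0,0,0,0,0,0.18],[120,0,0,0,0,0,0.18],[120,0,0,0,0,0,0.18],[120,0,0,0,0,0,0.18],[120,0,0,0,0,0,0.18],[120,0,0,0,0,0,0.18],[120,0,0,0,0,0,0.18],[120,0,0,0,0,0,0.174]])

```text
time_s: 51.08
position: [0.5124, -0.396, 0.3122]
ee_rot: [2.188, -2.254, -0.001]
force: [-0.9, 0.9, -0.3]
grip_width: 0.53
finger_force: 0.0
```

>>> carry_out(commands=[[120,0,0,0.04,0,0,0],[120,0,0,0.04,0,0,0],[120,0,0,0.04,0,0,0],[120,0,0,0,0,0,0],[120,0,0,0,0,0,0]])

```text
time_s: 51.7
position: [0.5126, -0.397, 0.1942]
ee_rot: [2.195, -2.248, 0.002]
force: [0.2, 0.3, 0.3]
grip_width: 0.531
finger_force: 0.0
```

```bash
python3 - <<'E'
from h import *
tgt(.512,-.3965,-1.596,.093)
iw,c,_=save("wrist","w18")
hsv=cv2.cvtColor(iw,cv2.COLOR_RGB2HSV).astype(int)
m=(((hsv[...,0]<5)|(hsv[...,0]>174))&(hsv[...,1]>150)&(hsv[...,2]>60)); 
for y in range(100,240,10):
    x=np.nonzero(m[y,150:360])[0]+150; print(y,(x.min(),x.max()) if len(x) else None)
print(proj((.512,-.3965,.123),c=c))
E
```

```text
pos [ 0.5126 -0.397   0.1942] az -1.5947 q [-0.36  0.34 -0.1   0.   -1.13  0.33]
now dx -0.0005 dy 0.0007 dz 0.1012 turnz 0.0013
after turn dx -0.0005 dy 0.0007 dz 0.1012 turnz 0.0013
100 None
110 None
120 None
130 None
140 None
150 None
160 (np.int64(247), np.int64(269))
170 (np.int64(236), np.int64(280))
180 (np.int64(232), np.int64(244))
190 (np.int64(232), np.int64(247))
200 (np.int64(238), np.int64(275))
210 (np.int64(252), np.int64(263))
220 (np.int64(251), np.int64(265))
230 (np.int64(253), np.int64(262))
[257.40820469 197.00692221]
```

>>> carry_out(commands=[[120,0,0.001,0.03,0,0,0],[120,0,0,0.035,0,0,0],[120,0,0,0.035,0,0,0],[120,0,0,0,0,0,0],[255,0,0,0,0,0,0],[255,0,0,0,0,0,0],[255,0,0,0,0,0,0],[255,0,0,0,0,0,0]], force=40)

```text
time_s: 52.75
position: [0.5112, -0.397, 0.0946]
ee_rot: [-2.194, 2.248, -0.004]
force: [-0.3, 1.6, 7.4]
grip_width: 0.154
finger_force: 40.4
```

>>> carry_out(commands=[[255,0,0,0,0,0,0.1],[255,0,0,0,0,0,0.15],[255,0,0,0,0,0,0.15],[255,0,0,0,0,0,0.15],[255,0,0,0,0,0,0.15],[255,0,0,0,0,0,0.15],[255,0,0,0,0,0,0.15],[255,0,0,0,0,0,0.15],[255,0,0,0,0,0,0.15],[255,0,0,0,0,0,0.15],[255,0,0,0,0,0,0.07],[255,0,0,0,0,0,0]])

```text
time_s: 54.25
position: [0.5114, -0.3972, 0.0946]
ee_rot: [-0.039, 3.139, -0.002]
force: [-0.5, 0.5, 5.7]
grip_width: 0.158
finger_force: 40.4
```

```bash
python3 - <<'E'
from h import *
tgt(.512,-.3965,-3.166,.093);s=r.sense();print(s["grip_width"],s["torque"],s["force"],s["joint_torque"][5])
E
```

```text
pos [ 0.5114 -0.3972  0.0946] az -3.1164 q [-0.36  0.42 -0.22  0.   -0.92 -1.19]
now dx -0.0006 dy 0.0007 dz 0.0016 turnz 0.0496
after turn dx -0.0005 dy 0.0008 dz 0.0016 turnz 0.0496
0.15808214215653846 [ 0.09767974  0.05546161 -0.02247563] [-0.45138722  0.54353348  5.69364681] -0.39531128481030464
```

>>> carry_out(commands=[[255,0,0,0,0,0,0.03],[255,0,0,0,0,0,0.03],[255,0,0,0,0,0,0]])

```text
time_s: 54.62
position: [0.5114, -0.3973, 0.0946]
ee_rot: [0.051, 3.139, -0.003]
force: [-0.3, 0.4, 4.7]
grip_width: 0.155
finger_force: 41.0
```

```bash
python3 - <<'E'
from h import *
tgt(.512,-.3965,-3.166,.093);s=r.sense();print(s["torque"],s["joint_torque"][5])
E
```

```text
pos [ 0.5114 -0.3973  0.0946] az 3.1088 q [-0.36  0.42 -0.22  0.   -0.92 -1.25]
now dx -0.0006 dy 0.0008 dz 0.0016 turnz -0.0083
after turn dx -0.0006 dy 0.0008 dz 0.0016 turnz -0.0083
[0.15959253 0.08604179 0.7781674 ] -0.9570803493261337
```

>>> carry_out(commands=[[255,0,0,0,0,0,0.03],[255,0,0,0,0,0,0]])

```text
time_s: 54.88
position: [0.5117, -0.3973, 0.0947]
ee_rot: [0.098, 3.137, -0.003]
force: [0.7, 0.4, 6.4]
grip_width: 0.158
finger_force: 54.0
```

```bash
python3 - <<'E'
from h import *
tgt(.512,-.3965,-3.166,.093);s=r.sense();print(s["torque"],s["joint_torque"][5])
E
```

```text
pos [ 0.5117 -0.3973  0.0947] az 3.0793 q [-0.36  0.42 -0.22  0.   -0.92 -1.27]
now dx -0.0002 dy 0.0008 dz 0.0017 turnz -0.0379
after turn dx -0.0003 dy 0.0008 dz 0.0017 turnz -0.0379
[ 0.20609144 -0.12106204  1.06119501] -1.2001241371035576
```

The isolator is on its stop. I'll release, lift, and take a final check.

>>> carry_out(commands=[[120,0,0,0,0,0,0],[120,0,0,0,0,0,0],[120,0,0,0,0,0,0],[120,0,0,-0.02,0,0,0],[120,0,0,-0.05,0,0,0],[120,0,0,-0.05,0,0,0],[120,0,0,-0.05,0,0,0],[120,0,0,-0.05,0,0,0],[120,0.05,0,0,0,0,0],[120,0.05,0,0,0,0,0],[120,0,0,0,0,0,0],[120,0,0,0,0,0,0]])

```text
time_s: 56.38
position: [0.4107, -0.3904, 0.3131]
ee_rot: [0.101, 3.139, -0.0]
force: [0.4, 0.5, -0.3]
grip_width: 0.528
finger_force: 0.0
```

```bash
python3 - <<'E'
from h import *
it,c,_=save("top","t19"); sc,_,_=save("scene","s19"); iw,c,_=save("wrist","w19")
o=np.hstack([cv2.resize(it[100:280,150:440],(464,288)),cv2.resize(sc[110:270,160:346],(335,288))])
p=np.zeros((288,799,3),np.uint8); p[:,:384]=cv2.resize(iw,(384,288)); 
q=cv2.resize(it[100:215,155:275],(300,288)); p[:,390:690]=q
cv2.imwrite("pics/m19.png",np.vstack([o,p])[:,:,::-1])
E
```

```text
(no output)
```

View pics/m19.png

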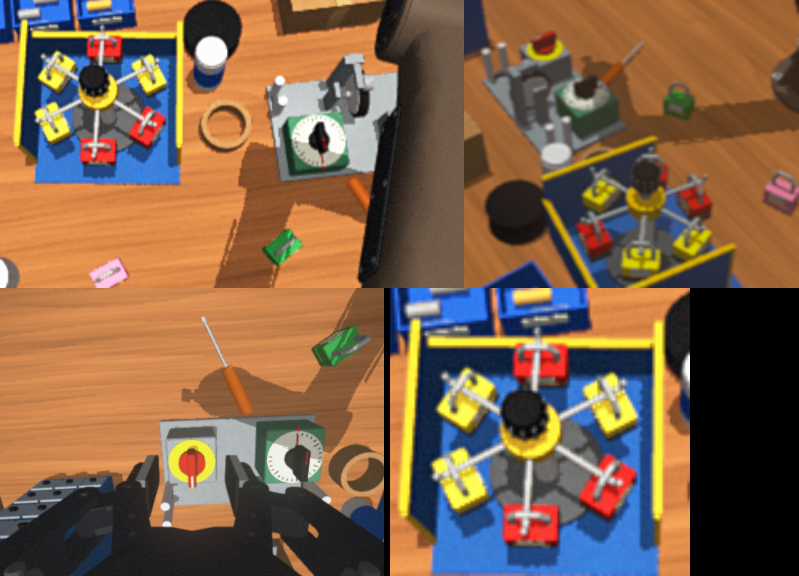

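The three red padlocks hang at (105,48), (147,127) and (98,150). The counter is at its tick and the isolator handle lies along x at (190,463). The bystanders have not moved, so I'm handing in.

```bash
python3 -c "
from rig import r
print(r.job_done())"
```

```text
the job is handed in; nothing more can be done
None
```

The job is handed in: all three red padlocks hang on hooks 1, 5 and 4, then the counter was turned back to its zero stop, and last the isolator was turned fully on.

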